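# Start and run down the jig's wing nut

## Task

Fasten the drilling jig's steel strap: set the red wing nut upright over the stud with its wings in line with the strap, turn it backward (counter-clockwise from above) until you feel it drop into the thread start, then forward (clockwise) until it is down on the strap and lightly hand-tight, and let go. Work gently: never force the nut against the stud's blunt stops, press hard on it or over-tighten it, and leave the other things on the bench alone.

Things in the scene. Friction and masses are not known exactly. Their poses are not given: they have to be found in the camera images.
- wing_nut: Red wing nut, loose, upright on the bench, about 0.16 kg (varies). Round hub 47 mm across, 31 mm high with a steel band low on it, closed top, two wings above. Origin: centre of its underside; z up; x along the wings (either way round is the same). From below, a bore 35 mm across and 27 mm deep takes the stud.
- nut_grip (a point): Point on the nut's axis 46 mm above its underside, in the upright web to grip or straddle: web 12 mm thick along the nut's y, 36 mm long along x, from 31 mm (the hub's flat top) to 57 mm above the underside; it flares at its ends into the wings, equally thick, 60 mm tip to tip, tops at about 63 mm. Axes as the nut.
- nut_pins (a point): Point on the nut's axis 5 mm above its underside. At this height two round pins 5 mm thick stick into the bore from opposite sides, in line with the wings, leaving 20 mm between their tips: these run in the stud's thread. Axes as the nut.
- jig: Fixed drilling jig: plywood base 210 x 190 x 18 mm with a dark fence (52 mm high, its near face 86 mm from the stud's axis in the jig's +x) and a wooden offcut held under a flat steel strap. Origin: at bench height, under the stud's axis; z up; y along the strap (170 mm long, 52 mm wide).
- stud: The upright steel stud, fixed. Origin: on its axis at the strap's upper face, 46 mm above the bench; axes as the jig (they tell nothing of where the thread starts). It rises 26 mm: 31 mm across (2 mm clearance all round in the nut's bore), ending in a 16 mm core with a cone nose. The nut is home when its underside lies on the strap; turning on gets tight (hand-tight: 0.1 to 0.4 N m).
- stud_land (a point): On the stud's axis, 18 mm above the strap: the flat land on the stud's end where the nut's pins rest first (nut underside then 15.5 mm above the strap). With the wings in line with the strap (within 15 degrees) they always rest on it. Turning forward (clockwise from above) there only butts the pins on two dark upright stops.
- stud_entry (a point): On the stud's axis, 9 mm above the strap: floor of the two opposite entry gaps of the coarse thread. Their direction is not told and differs each time: 30 to 95 degrees backward (counter-clockwise from above) from wings in line with the strap. There the nut falls 9 mm by its weight if not held up. About 15 degrees farther back it jams on a blunt stop (0.6 N m per 0.1 rad). 95 to 130 degrees forward brings it home.
- star_knob: A black five-lobed star knob on a dark steel foot, 56 mm across and 40 mm high, loose, not to be used. It and the wing nut stand at two places on the right of the bench, either way round. Origin: centre of its underside.
- offcut_long: Loose oak offcut 170 x 45 x 20 mm lying on the bench, a bystander. Origin: centre of its underside.
- offcut_short: Loose dark offcut 80 x 60 x 25 mm lying on the bench, a bystander. Origin: centre of its underside.
- screwdriver: Loose screwdriver with orange handle on the bench, a bystander. Origin: under its middle.
- dust_brush: Loose brush on the bench beyond the jig, a bystander. Origin: under its middle.
- glue: Loose white bottle with orange cap, 56 mm across, 150 mm high, a bystander. Origin: centre of its underside.
- tape_roll: Loose yellow disc 70 mm across, 25 mm high, a bystander. Origin: centre of its underside.
There are look-alikes about, which are no part of the job. Several things have the shape of the wing_nut; the one meant has the colours described above.

How it is judged:
By the outcome, as a careful person would: the job done as asked, in the order asked, and still so for the second after the job is handed in, with the robot touching nothing.
It also fails if it takes over 72 s, if anything falls off the work surface, if the arm or the gripper's body presses on something with over 40 N, if the wrist force passes 120 N, or if a joint passes its speed limit or range.

## Robot

A 6-joint arm with a two-finger parallel gripper is mounted at the origin on the work surface. World frame = base frame: x ahead of the robot, y to its left, z up, the work surface at z = 0. Lengths are in m, angles in rad, forces in N, time in s.
With the tool pointing down it reaches from about 0.4 to 0.825 m from the base axis. Payload 7 kg.
Tool frame: the origin (TCP) lies on the front face of the gripper's body, between the roots of the fingers; the fingertips stand 66 mm ahead of it and the grasp point (between the pads) lies 47 mm ahead of it; z points along the fingers, y is the direction in which the jaws open and shut (so a half turn about z gives the same grasp; the last joint's range is limited). The gripper opens to 88 mm and grips with 3 to 60 N. Pads are 19 mm wide; open, the fingers measure 130 mm over their backs; the gripper's body (78 mm by 193 mm) begins 47 mm behind the grasp point.
Start: joints at [-0.985, 0.359, 0.012, 0, -1.224, -0.288], TCP at [0.198, -0.645, 0.292] pointing down, gripper open.
Joint ranges: [-3.07, 3.07], [-1.43, 2.12], [-1.02, 1.25], [-3.03, 1.67], [-3.05, -0], [-3.03, 3.03]. Speed limits (rad/s): [2.39, 2.39, 3.01, 3.14, 3.14, 3.14].

## Interface

Orientations are given as a rotation vector (axis times angle).
In Python, from plant import robot gives the robot as it stands.
- The arm moves only by the shell command python3 -m jog 'ROWS'. ROWS is text: rows parted by semicolons, each of 7 numbers parted by spaces: the shift along the tool's x, y, z in m, then the turn, a rotation vector about the tool's x, y, z in degrees, then the opening in per cent of the stroke, from 0 (shut) to 100 (fully open). In form: x y z wx wy wz jaw; .... A call has 1 to 20 rows; each row shifts and turns the pose as measured when the row begins, along the tool's axes as they then stand; what a row does not reach is not made up. A row lasts 1/8 s, in which the tool goes at most 62.5 mm and 10.7 degrees, less where a joint would pass 70% of its speed; a pose out of reach is approached as far as the arm can. A call with a gripper value outside its range is refused whole. The fingers move at their own pace and stop on an object; the grip force is fixed at half the most. Time passes only in rows, so rows that do not move let the fingers close. It gives the time, the measured TCP pose, the force and the opening at its end, in the units of the state.
- robot.sense(): the state, without advancing time (a new reading comes with each control period).
- robot.capture(name): name is "scene" or "top" or "wrist"; returns a dict with "pixels" (384x512x3 uint8, blue, green, red), "intrinsics" (3x3 intrinsics, pixels), "pose" (4x4, takes a point from camera to world coordinates). Camera axes: x right, y down, z forward; pixel columns grow to the right and rows downward; lengths in m; the calibration is good to about 2 mm. A picture is of the moment at which its call begins. There is no depth.
- robot.job_done(): hands the job in, once; it reports no verdict.
Trained networks look in a picture, given as the dict that the camera call returned (one of the last four; its "shot" number tells which), for a name from the list of things; names that differ only in an ending like _2 or _b are one class to them, and where a whole thing is asked for, a point or a joint stands for the part that bears it (a point fixed in the world has none). Each returns a list of dicts, best first, with "confidence" (0 to 1); they miss things now and then, are a little off and sometimes report something else, mostly with a low value. They report only what shows in the picture. A call takes as long as a camera call. They do not tell look-alikes from the thing itself.
- robot.find_in(picture, query): "location" ([row, column] in pixels, amid what is visible of it).
- robot.outline_of(picture, query): "mask" (384x512 bool, what is visible of it) and "location" ([row, column] in pixels, amid what is visible of it).
- robot.tip_of(picture, query): "location" ([row, column] in pixels: a listed point, or the origin of a listed thing).
The state is a dict: "time": time; "joint_pos": joint angles; "joint_velocities": joint speeds; "joint_efforts": joint torques, N m; "tool_pos": TCP position; "orientation": TCP orientation; "contact_force": force on the tool from outside, world axes, zero at the start; "ft_torque": the same for the moment, N m; "width": finger opening in m.
Only numpy, scipy, OpenCV 4.12 (cv2) and the standard library are available. Lean on these libraries where they do the work, as an engineer would, in place of code of your own. Each camera call takes 0.05 s, during which the arm holds its last target.

## Working session

There is one attempt and no reset: what is moved stays moved. The work goes in short steps, Python scripts to look and compute and a shell command to move; the robot and the scene stay as the last step left them, time stands still between calls to the robot, and variables do not carry over. Pictures are saved under pics/ and viewed, and the job is handed in when it is done.

```bash
ls; mkdir -p pics
cat > h.py <<'E'
import numpy as np, cv2
from plant import robot
from scipy.spatial.transform import Rotation as R
def ray(c,px):
    K=np.array(c["intrinsics"]);T=np.array(c["pose"])
    d=T[:3,:3]@np.linalg.solve(K,[px[1],px[0],1.]);return T[:3,3],d
def atz(c,px,z):
    o,d=ray(c,px);return o+d*(z-o[2])/d[2]
def proj(c,p):
    K=np.array(c["intrinsics"]);T=np.array(c["pose"])
    q=K@(T[:3,:3].T@(np.array(p)-T[:3,3]));return q[1]/q[2],q[0]/q[2]
E
python3 - <<'E'
from h import *
s=robot.sense();print({k:np.round(v,3) for k,v in s.items()})
for n in("scene","top"):
    c=robot.capture(n);cv2.imwrite(f"pics/{n}0.png",c["pixels"])
    print(n,np.round(c["pose"],3).tolist())
    for q in("wing_nut","nut_grip","nut_pins","stud","stud_land","jig","star_knob"):
        for r in robot.tip_of(c,q)[:4]: print(q,np.round(r["location"],1),round(r["confidence"],2))
E
```

```text
pics
{'time': np.float64(0.0), 'joint_pos': array([-0.985,  0.359,  0.011, -0.   , -1.224, -0.288]), 'joint_velocities': array([-0.   , -0.   , -0.   , -0.002,  0.   ,  0.   ]), 'joint_efforts': array([ 3.0000e-03, -5.8272e+01,  2.9305e+01,  6.9970e+00,  7.0000e-03,
       -0.0000e+00]), 'tool_pos': array([ 0.198, -0.645,  0.291]), 'orientation': array([ 4.660e-01, -3.106e+00, -3.000e-03]), 'contact_force': array([-0.252, -0.759, -0.192]), 'ft_torque': array([-0.018,  0.035, -0.029]), 'width': np.float64(0.088)}
scene [[0.442, 0.709, -0.55, 1.205], [0.897, -0.345, 0.276, -0.414], [0.006, -0.615, -0.788, 0.992], [0.0, 0.0, 0.0, 1.0]]
wing_nut [181.8 198.1] 0.78
wing_nut [198.4 224.9] 0.76
wing_nut [200.6 222.4] 0.7
wing_nut [196.4 253.3] 0.52
nut_grip [173.3 198.1] 0.74
nut_grip [190.  224.1] 0.58
nut_pins [198.3 222.3] 0.83
nut_pins [198.6 257.9] 0.68
nut_pins [174.4 199.5] 0.49
stud [165.2 303.2] 0.62
stud [201.7 224. ] 0.25
stud_land [158.1 309. ] 0.54
jig [171.1 304.1] 0.72
jig [256.3 220.5] 0.54
jig [199.7 132.2] 0.32
star_knob [206.2 184. ] 0.67
star_knob [158.2 308.4] 0.19
top [[0.122, -0.967, 0.224, 0.384], [-0.992, -0.12, 0.022, -0.089], [0.006, -0.225, -0.974, 1.046], [0.0, 0.0, 0.0, 1.0]]
wing_nut [229.8 287.4] 0.81
wing_nut [272.9 304.6] 0.7
wing_nut [212.5 260.8] 0.68
nut_grip [232.4 294.3] 0.73
nut_grip [211.2 259.1] 0.7
nut_grip [273.3 303.2] 0.57
nut_pins [233.6 291.4] 0.78
nut_pins [215.4 261.8] 0.68
nut_pins [272.6 301.3] 0.68
stud [210.9 184.8] 0.65
stud [179.1 326.3] 0.42
stud_land [212.5 185.8] 0.52
jig [216.  184.8] 0.97
jig [209.2 185. ] 0.38
star_knob [252.1 331.9] 0.87
```

View pics/scene0.png

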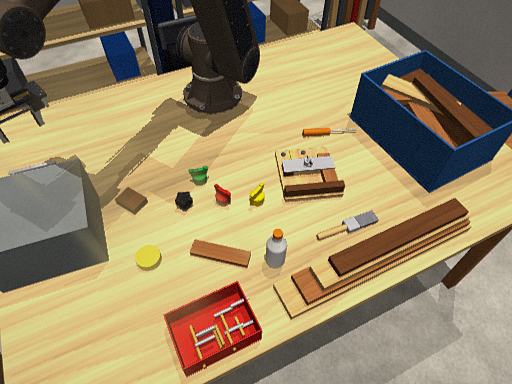

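View pics/top0.png

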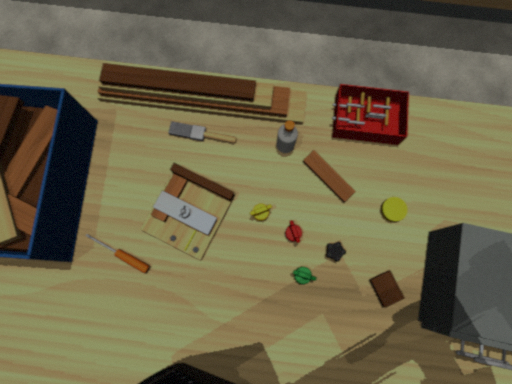

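The red nut shows at about (232,293) in the top view and (195,223) in the scene view. The stud is at (212,185) and (160,308).

Run:
```python
from h import *
t=cv2.imread("pics/top0.png")
a=cv2.resize(t[200:300,230:350],None,fx=6,fy=6,interpolation=cv2.INTER_CUBIC)
b=cv2.resize(t[155:265,135:245],None,fx=5,fy=5,interpolation=cv2.INTER_CUBIC)
cv2.imwrite("pics/n1.png",a);cv2.imwrite("pics/s1.png",b)
c=robot.capture("top")
print(atz(c,(232.4,293.5),.046),"stud land",atz(c,(212,185.5),.064))
s=robot.capture("scene")
print(atz(s,(190,224),.046),atz(s,(158,308.5),.064))
def red(im):
    h=cv2.cvtColor(im,cv2.COLOR_BGR2HSV); return (((h[...,0]<6)|(h[...,0]>174))&(h[...,1]>150)&(h[...,2]>70)).astype(np.uint8)
m=red(c["pixels"]);m[:200]=0;m[270:]=0;m[:,:250]=0;m[:,330:]=0
ys,xs=np.nonzero(m);print(ys.mean(),xs.mean(),len(ys))
P=np.array([atz(c,(y,x),.05)[:2] for y,x in zip(ys,xs)])
w,v=np.linalg.eigh(np.cov(P.T));print(P.mean(0),w,np.degrees(np.arctan2(v[1,1],v[0,1])))
```

```text
[ 0.50816421 -0.17338157  0.046     ] stud land [0.52463376 0.1192679  0.064     ]
[ 0.50743043 -0.16680838  0.046     ] [0.52010163 0.13054558 0.064     ]
232.36915887850466 293.36915887850466 214
[ 0.50774096 -0.17268348] [0.00010952 0.00015038] -165.37144395273953
```

View pics/n1.png

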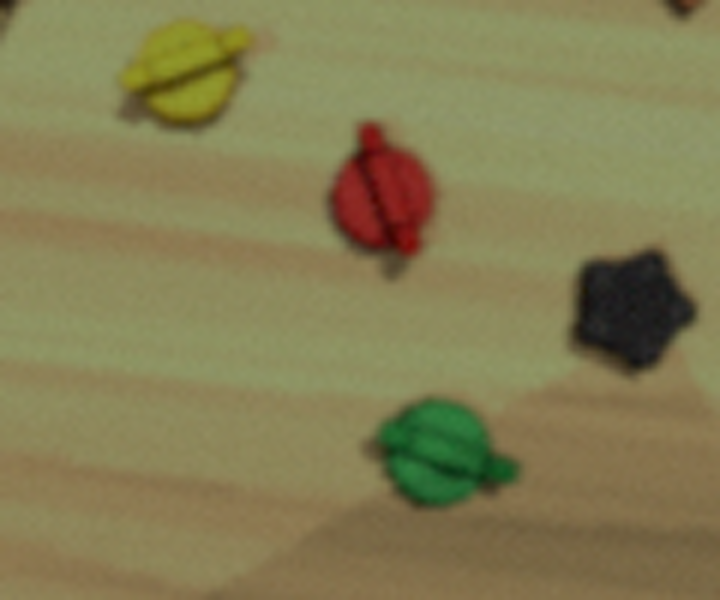

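View pics/s1.png

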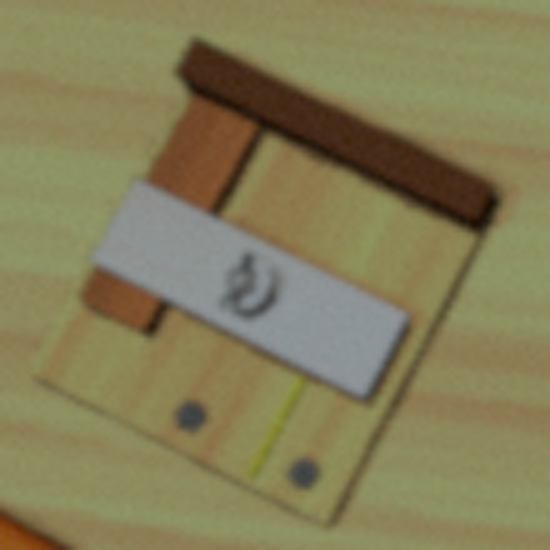

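Run:
```python
from h import *
c=robot.capture("top")
f=lambda x,y,x0,y0,s:(y0+(y+.5)/s-.5,x0+(x+.5)/s-.5)
a=atz(c,f(370,133,230,200,6),.06);b=atz(c,f(408,242,230,200,6),.06)
print(a,b,np.linalg.norm(a-b),(a+b)/2,np.degrees(np.arctan2(*(a-b)[[1,0]])))
C=[atz(c,f(x,y,135,155,5),.046) for x,y in((140,180),(95,258),(368,400),(408,318))]
for i in range(4): 
  d=C[(i+1)%4]-C[i];print(C[i],np.linalg.norm(d),np.degrees(np.arctan2(d[1],d[0])))
print(np.mean(C,0))
s=robot.sense();Rm=R.from_rotvec(s["orientation"]).as_matrix();print(np.round(Rm,3))
```

```text
[ 0.53390537 -0.16337473  0.06      ] [ 0.48805539 -0.18488682  0.06      ] 0.05064574446382808 [ 0.51098038 -0.17413077  0.06      ] 25.135239479167083
[0.57819984 0.19531984 0.046     ] 0.048758584116235626 160.29849105816785
[0.5322955  0.21175733 0.046     ] 0.16931238752576966 -110.0486388028366
[0.47425221 0.05270495 0.046     ] 0.04868925266465257 -17.569174883270453
[0.52067027 0.03800775 0.046     ] 0.16750147074846863 69.9123594020486
[0.52635446 0.12444747 0.046     ]
[[-0.956 -0.293  0.   ]
 [-0.293  0.956 -0.   ]
 [-0.    -0.    -1.   ]]
```

```bash
python3 -m jog '-0.036 0.03 0 0 0 0 100;-0.036 0.03 0 0 0 0 100;-0.036 0.03 0 0 0 0 100;-0.036 0.03 0 0 0 0 100;-0.036 0.03 0 0 0 0 100;-0.036 0.03 0 0 0 0 100;-0.036 0.03 0 0 0 0 100;-0.036 0.03 0 0 0 0 100;-0.036 0.03 0 0 0 0 100;-0.036 0.03 0 0 0 0 100;-0.036 0.03 0 0 0 0 100;-0.036 0.03 0 0 0 -8 100;0 0 0 0 0 0 100'
cat > w.py <<'E'
from h import *
import sys
s=robot.sense();Rm=R.from_rotvec(s["orientation"]).as_matrix()
print("t",s["time"],"tcp",np.round(s["tool_pos"],4),"yyaw",round(np.degrees(np.arctan2(Rm[1,1],Rm[0,1])),1),"z",np.round(Rm[:,2],3),"w",round(s["width"],4),"F",np.round(s["contact_force"],2),"M",np.round(s["ft_torque"],3),"q6",round(s["joint_pos"][5],2))
c=robot.capture("wrist");cv2.imwrite(f"pics/{sys.argv[1]}.png",c["pixels"]);np.savez("last.npz",**{k:np.array(v) for k,v in c.items() if k in("pose","intrinsics","pixels")})
print("cam in tool",np.round(Rm.T@(np.array(c["pose"])[:3,3]-s["tool_pos"]),3),np.round(np.array(c["pose"])[:3,2],2))
for q in sys.argv[2:]:
    n,z=q.split(":")
    for r in robot.tip_of(c,n)[:3]: print(n,np.round(r["location"],1),round(r["confidence"],2),np.round(atz(c,r["location"],float(z)),4))
E
python3 w.py w1 wing_nut:0 nut_grip:.046
```

```text
time: 2.58
tool_pos: [0.5151, -0.1604, 0.2936]
orientation: [-0.685, 3.061, -0.004]
contact_force: [-0.0, -0.4, -1.0]
width: 0.0877
t 2.575 tcp [ 0.5151 -0.1604  0.2936] yyaw 115.2 z [ 0.005 -0.001 -1.   ] w 0.0877 F [-0.05 -0.4  -1.02] M [-0.053  0.1   -0.001] q6 -1.19
cam in tool [ 0.073 -0.001 -0.092] [ 0.25  0.11 -0.96]
wing_nut [ 74.1 258.2] 0.95 [ 0.3991 -0.2122  0.    ]
wing_nut [164.5 247.2] 0.77 [ 0.515  -0.1748  0.    ]
wing_nut [217.9 292.1] 0.61 [ 0.5607 -0.078   0.    ]
nut_grip [229.2 296.2] 0.92 [ 0.5596 -0.079   0.046 ]
nut_grip [167.  247.6] 0.79 [ 0.5098 -0.1751  0.046 ]
nut_grip [ 68.4 257.8] 0.69 [ 0.3997 -0.2128  0.046 ]
```

```bash
python3 -c "
from h import *
print(np.round(robot.sense()['joint_pos'],3))"
```

```text
[ 0.058  0.131 -0.291  0.002 -1.145 -1.195]
```

View pics/w1.png

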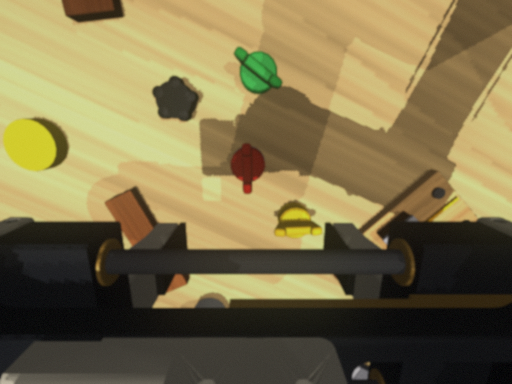

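The red nut is at about (165,247). Its wings run nearly vertical in the image, between tips at about (146,247) and (190,247).

```bash
cat > rednut.py <<'E'
from h import *
d=np.load("last.npz");im=d["pixels"];h=cv2.cvtColor(im,cv2.COLOR_BGR2HSV)
m=(((h[...,0]<6)|(h[...,0]>174))&(h[...,1]>150)&(h[...,2]>60)).astype(np.uint8)
n,l,st,ce=cv2.connectedComponentsWithStats(m)
for i in range(1,n):
    if st[i,4]>150: print(st[i],ce[i])
E
python3 rednut.py
python3 - <<'E'
from h import *
d=np.load("last.npz");c=d
for p in((146,247.5),(190,247)):print(atz(c,p,.06))
t=cv2.resize(c["pixels"][120:220,200:320],None,fx=6,fy=6,interpolation=cv2.INTER_CUBIC);cv2.imwrite("pics/w1z.png",t)
E
```

```text
[250 149  13  31 208] [256.46153846 163.0625    ]
[ 0.48423507 -0.18655785  0.06      ]
[ 0.53418472 -0.1642005   0.06      ]
```

View pics/w1z.png

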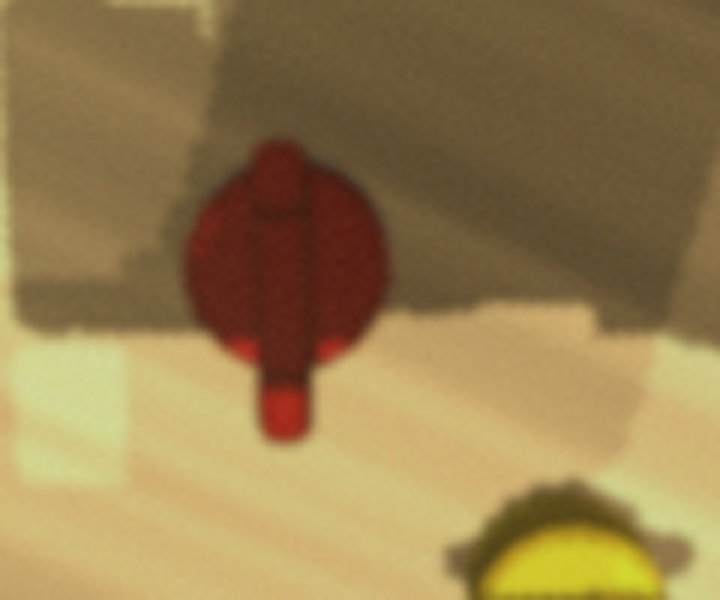

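Run:
```python
from h import *
c=np.load("last.npz")
f=lambda x,y:(120+(y+.5)/6-.5,200+(x+.5)/6-.5)
for z,a,b in((.06,(278,140),(286,442)),(.058,(278,168),(286,415))):
  A=atz(c,f(*a),z);B=atz(c,f(*b),z);d=B-A
  print(A,B,np.linalg.norm(d),(A+B)/2,np.degrees(np.arctan2(d[1],d[0])))
s=robot.sense();Rm=R.from_rotvec(s["orientation"]).as_matrix()
for p in ((.5093,-.1752,.1),(.509,-.174,.1)): print(Rm.T@(np.array(p)-s["tool_pos"]))
```

```text
[ 0.48172638 -0.18980048  0.06      ] [ 0.537906   -0.16213886  0.06      ] 0.06262040036724449 [ 0.50981619 -0.17596967  0.06      ] 26.214626106422227
[ 0.48698935 -0.18745991  0.058     ] [ 0.53308986 -0.16442687  0.058     ] 0.05153424000204943 [ 0.51003961 -0.17594339  0.058     ] 26.547930534731748
[ 0.00952833 -0.0089842   0.19353398]
[ 0.00929487 -0.00776951  0.19353078]
```

```bash
python3 -m jog '0.0093 -0.0097 0.02 -0.12 0.26 -1 60;0 0 0.04 0 0 0 60;0 0 0.04 0 0 0 60;0 0 0.04 0 0 0 60;0 0 0 0 0 0 60'
python3 w.py w2; python3 rednut.py
```

```text
time: 3.35
tool_pos: [0.5065, -0.1817, 0.1523]
orientation: [-0.687, 3.063, -0.005]
contact_force: [0.2, 0.5, 0.2]
width: 0.0528
t 3.35 tcp [ 0.5065 -0.1817  0.1523] yyaw 115.3 z [ 0.003 -0.002 -1.   ] w 0.0528 F [0.16 0.51 0.23] M [ 0.031  0.037 -0.02 ] q6 -1.15
cam in tool [ 0.073 -0.001 -0.092] [ 0.25  0.11 -0.96]
[ 235  184   52   65 2299] [260.35058721 212.69117007]
```

View pics/w2.png

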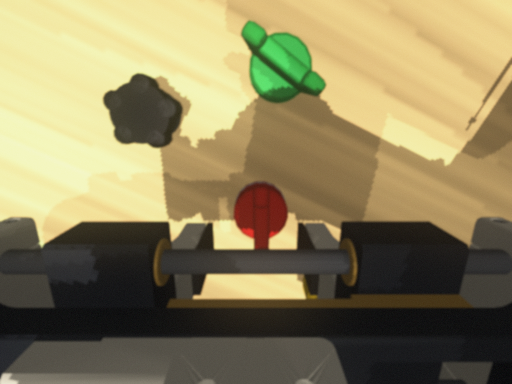

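Run:
```python
from h import *
c=np.load("last.npz");print(c["intrinsics"][0])
t=cv2.resize(c["pixels"][170:260,200:320],None,fx=6,fy=6,interpolation=cv2.INTER_CUBIC);cv2.imwrite("pics/w2z.png",t)
s=robot.sense();Rm=R.from_rotvec(s["orientation"]).as_matrix()
for p,z in(((183,261),.031),((212,235),.031),((212,287),.031),((188,261),.063),((245,262),.06)):
  w=atz(c,p,z);print(p,w,Rm.T@(w-s["tool_pos"]))
for sgn in (44,-44):
  pass
```

```text
[268.58109775   0.         254.9172708 ]
(183, 261) [ 0.48571068 -0.18748544  0.031     ] [0.02307172 0.00501762 0.12312138]
(212, 235) [ 0.51770742 -0.19640887  0.031     ] [-0.00202685 -0.01674076  0.12335239]
(212, 287) [ 0.49898646 -0.15686041  0.031     ] [-0.00203379  0.02701425  0.12311975]
(188, 261) [ 0.48215981 -0.18985857  0.063     ] [0.02714958 0.00422234 0.09110609]
(245, 262) [ 0.52258808 -0.16956734  0.06      ] [-0.01805902  0.00527506  0.09430826]
```

View pics/w2z.png

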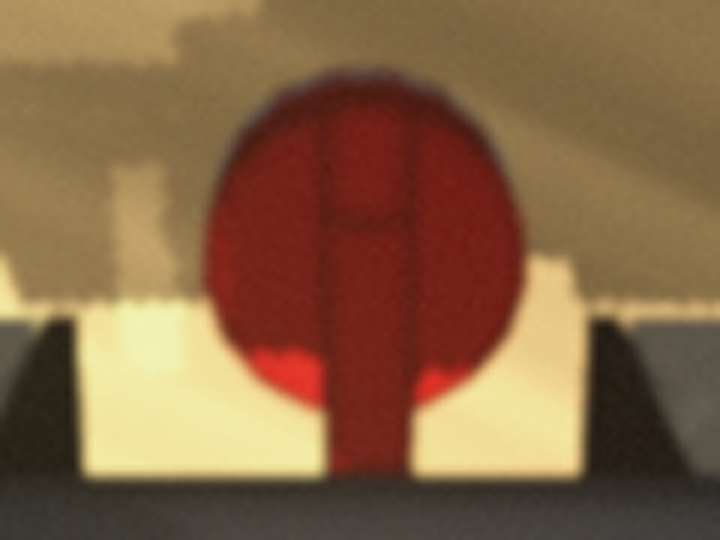

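```bash
python3 -m jog '-0.0035 0.0045 0.01 0 0 -0.5 60;0 0 0.02 0 0 0 50;0 0 0.01 0 0 0 40;0 0 0 0 0 0 40'
python3 w.py w3
```

```text
time: 3.9
tool_pos: [0.513, -0.1766, 0.1186]
orientation: [-0.699, 3.047, -0.011]
contact_force: [-0.1, 0.4, 0.6]
width: 0.0356
t 3.9 tcp [ 0.513  -0.1766  0.1186] yyaw 115.9 z [ 0.016 -0.003 -1.   ] w 0.0356 F [-0.08  0.38  0.63] M [-0.013  0.018  0.041] q6 -1.16
cam in tool [ 0.073 -0.001 -0.092] [ 0.26  0.12 -0.96]
```

View pics/w3.png

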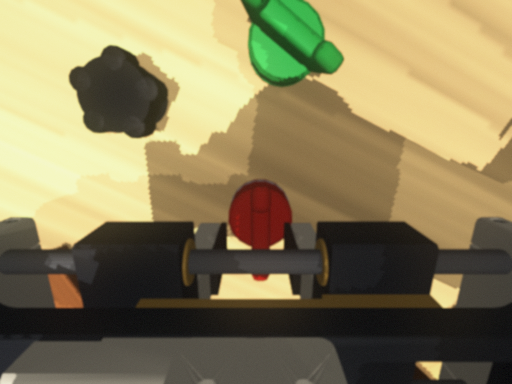

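```bash
cat > st.py <<'E'
from h import *
import sys
s=robot.sense();Rm=R.from_rotvec(s["orientation"]).as_matrix()
print("t",s["time"],"tcp",np.round(s["tool_pos"],4),"yyaw",round(np.degrees(np.arctan2(Rm[1,1],Rm[0,1])),1),"z",np.round(Rm[:,2],4),"w",round(s["width"],4),"F",np.round(s["contact_force"],2),"M",np.round(s["ft_torque"],3),"q6",round(s["joint_pos"][5],3),"vmax",np.abs(s["joint_velocities"]).max().round(3))
# level correction rotvec in tool deg
z=Rm[:,2];ax=np.cross(z,[0,0,-1]);print("level rot",np.round(np.degrees(Rm.T@ax),2))
if len(sys.argv)>3:
    print("to target tool",np.round(Rm.T@(np.array([float(a) for a in sys.argv[1:4]])-s["tool_pos"]),4))
E
python3 -m jog '0 0 0 0 0 0 40'; python3 st.py .5098 -.1758 .101
```

```text
time: 4.08
tool_pos: [0.5137, -0.1766, 0.1198]
orientation: [-0.7, 3.045, -0.012]
contact_force: [-0.1, -0.3, 0.1]
width: 0.0351
t 4.075 tcp [ 0.5137 -0.1766  0.1198] yyaw 115.9 z [ 0.0183 -0.0037 -0.9998] w 0.0351 F [-0.07 -0.32  0.12] M [0.027 0.004 0.003] q6 -1.156 vmax 0.007
level rot [-0.65  0.85 -0.  ]
to target tool [0.0035 0.0026 0.0187]
```

```bash
python3 -m jog '0.003 0.0022 0.008 -0.65 0.85 -0.5 40;0 0 0 0 0 0 40'; python3 st.py .5098 -.1758 .101
```

```text
time: 4.32
tool_pos: [0.5103, -0.1759, 0.112]
orientation: [-0.718, 3.058, 0.0]
contact_force: [0.0, -0.3, 0.8]
width: 0.0348
t 4.325 tcp [ 0.5103 -0.1759  0.112 ] yyaw 116.4 z [ 0.e+00  3.e-04 -1.e+00] w 0.0348 F [ 0.01 -0.27  0.77] M [ 0.079 -0.024  0.06 ] q6 -1.141 vmax 0.013
level rot [0.01 0.01 0.  ]
to target tool [0.0004 0.0003 0.011 ]
```

```bash
python3 -m jog '0 0 0.006 0 0 0 30;0 0 0.004 0 0 0 25;0 0 0 0 0 0 20;0 0 0 0 0 0 0;0 0 0 0 0 0 0;0 0 0 0 0 0 0'; python3 st.py .5098 -.1758 .101; python3 w.py w4
```

```text
time: 5.08
tool_pos: [0.51, -0.1759, 0.1009]
orientation: [0.717, -3.058, -0.001]
contact_force: [-0.2, 0.2, -2.3]
width: 0.012
t 5.075 tcp [ 0.51   -0.1759  0.1009] yyaw 116.4 z [-9.e-04  3.e-04 -1.e+00] w 0.012 F [-0.19  0.24 -2.26] M [0.011 0.04  0.068] q6 -1.141 vmax 0.002
level rot [ 0.04 -0.04 -0.  ]
to target tool [ 0.0002  0.0002 -0.0001]
t 5.075 tcp [ 0.51   -0.1759  0.1009] yyaw 116.4 z [-0.001  0.    -1.   ] w 0.012 F [-0.19  0.24 -2.26] M [0.011 0.04  0.068] q6 -1.14
cam in tool [ 0.073 -0.001 -0.092] [ 0.24  0.12 -0.96]
```

View pics/w4.png

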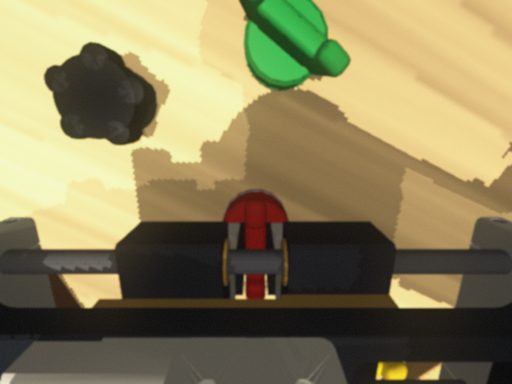

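Run:
```python
from h import *
c=np.load("last.npz");s=robot.sense();Rm=R.from_rotvec(s["orientation"]).as_matrix()
t=cv2.resize(c["pixels"][170:310,200:310],None,fx=5,fy=5,interpolation=cv2.INTER_CUBIC);cv2.imwrite("pics/w4z.png",t)
for p,z in(((190,256),.031),((190,256),.0),((214,224),.031),((214,287),.031),((192,256),.063)):
  w=atz(c,p,z);print(p,Rm.T@(w-s["tool_pos"]))
```

```text
(190, 256) [ 0.02946263 -0.00023646  0.0699161 ]
(190, 256) [ 2.11002512e-02 -9.50927345e-05  1.00911020e-01]
(214, 224) [ 0.01357161 -0.02070614  0.06989184]
(214, 287) [0.01353757 0.01962104 0.06992017]
(192, 256) [ 0.03705566 -0.00038168  0.0379207 ]
```

View pics/w4z.png

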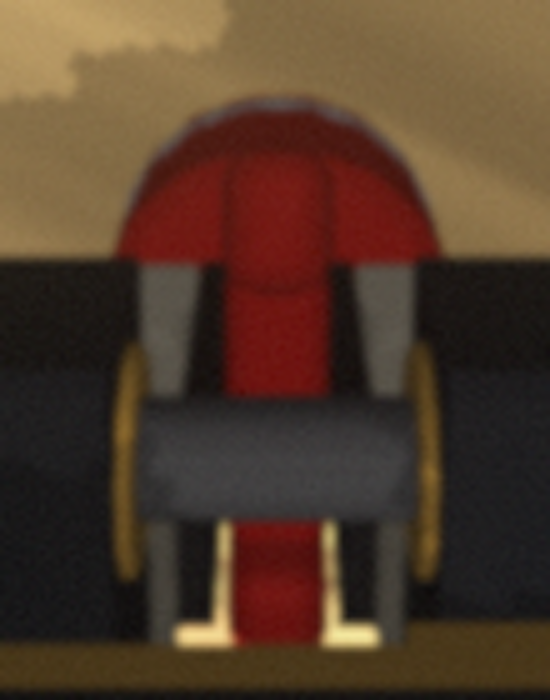

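```bash
python3 -m jog '0 0 -0.02 0 0 0 0;0 0 -0.04 0 0 0 0;0 0 -0.04 0 0 0 0;0 0 -0.02 0 0 0 0;-0.024 0.038 0 0 0 0 0;-0.024 0.038 0 0 0 0 0;-0.024 0.038 0 0 0 0 0;-0.024 0.038 0 0 0 0 0;-0.024 0.038 0 0 0 0 0;-0.024 0.038 0 0 0 0 0;-0.024 0.038 0 0 0 0 0;-0.02 0.03 0 0 0 0 0;0 0 0 0 0 -9 0;0 0 0 0 0 -9 0;0 0 0 0 0 -9 0;0 0 0 0 0 -9 0;0 0 0 0 0 -7 0;0 0 0 0 0 0 0'; python3 st.py .547 .183 .22; python3 w.py w5 stud:.046 stud_land:.064 jig:0
```

```text
time: 7.38
tool_pos: [0.5459, 0.1844, 0.2244]
orientation: [1.815, -2.563, -0.004]
contact_force: [0.1, -0.1, -1.7]
width: 0.0116
t 7.375 tcp [0.5459 0.1844 0.2244] yyaw 160.6 z [-0.0025  0.0014 -1.    ] w 0.0116 F [ 0.08 -0.09 -1.68] M [ 0.025  0.086 -0.032] q6 -1.0 vmax 0.031
level rot [ 0.16  0.03 -0.  ]
to target tool [ 0.001  -0.0015  0.0044]
t 7.375 tcp [0.5459 0.1844 0.2244] yyaw 160.6 z [-0.003  0.001 -1.   ] w 0.0116 F [ 0.08 -0.09 -1.68] M [ 0.025  0.086 -0.032] q6 -1.0
cam in tool [ 0.074 -0.001 -0.092] [ 0.09  0.26 -0.96]
stud [128.7 256.9] 0.86 [0.5233 0.1257 0.046 ]
stud_land [127.  252.4] 0.78 [0.5267 0.1221 0.064 ]
jig [125.  253.2] 0.78 [0.5261 0.1223 0.    ]
```

View pics/w5.png

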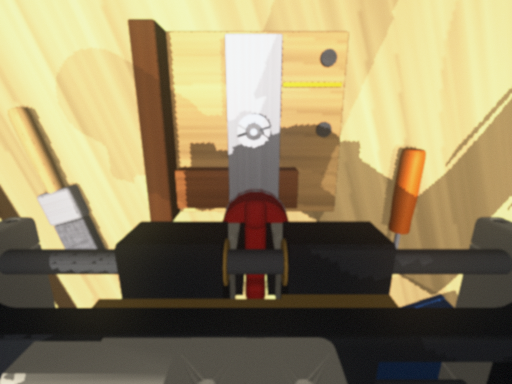

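Run:
```python
from h import *
c=np.load("last.npz")
t=cv2.resize(c["pixels"][100:160,216:291],None,fx=10,fy=10,interpolation=cv2.INTER_CUBIC);cv2.imwrite("pics/w5z.png",t)
```

```text
(no output)
```

View pics/w5z.png

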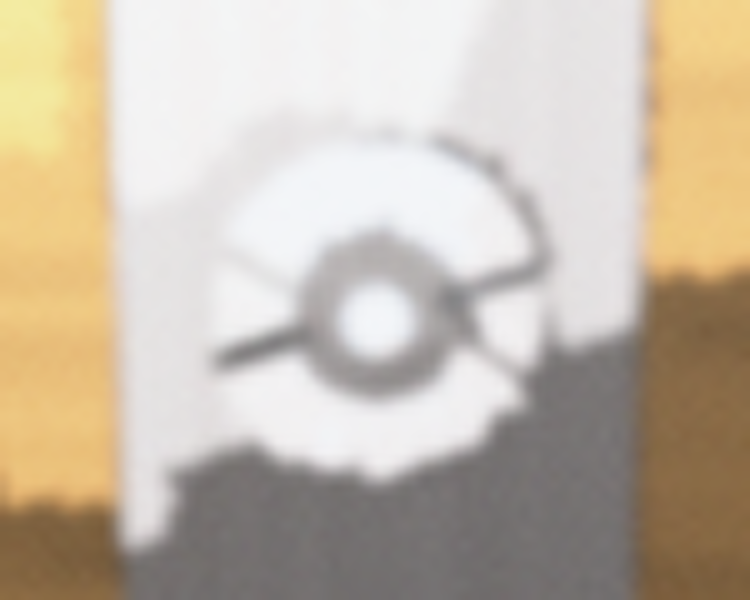

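The stud is clear here: its nose is at about (131.5,253). A gap sector opens left and right of it, bounded CCW by dark blunt edges, so I expect the drop about 75–90° CCW from the strap line.

Run:
```python
from h import *
c=np.load("last.npz")
f=lambda x,y:(100+(y+.5)/10-.5,216+(x+.5)/10-.5)
print("tip",atz(c,f(377,320),.072),"core ring@",atz(c,f(377,315),.068),"land",atz(c,f(381,303),.064))
L=atz(c,f(215,320),.064);Rr=atz(c,f(548,300),.064);print("land dia",np.linalg.norm(L-Rr), (L+Rr)/2)
# strap edges
for a,b in(((232,37),(237,190)),((281,40),(279,165))):
  A=atz(c,(a[1]-2,a[0]),.046) ;A=atz(c,(a[1],a[0]),.046);B=atz(c,(b[1],b[0]),.046);print(A,B,np.degrees(np.arctan2(*(A-B)[[1,0]])))
```

```text
tip [0.52712611 0.12581636 0.072     ] core ring@ [0.52705622 0.12558996 0.068     ] land [0.52642788 0.12488355 0.064     ]
land dia 0.030552370294326364 [0.52660444 0.12548438 0.064     ]
[0.51795145 0.04260033 0.046     ] [0.56345726 0.17745535 0.046     ] -108.64658108431438
[0.47717286 0.05948492 0.046     ] [0.51402859 0.16701265 0.046     ] -108.91943525695444
```

```bash
python3 st.py .5266 .1247 .182; python3 -m jog '0.03 -0.001 0.01 0.16 0.03 -0.5 0;0.03 0 0.01 0 0 0 0;0 0 0.01 0 0 0 0;0 0 0 0 0 0 0'; python3 st.py .5266 .1247 .177
```

```text
t 7.575 tcp [0.546  0.1844 0.2245] yyaw 160.5 z [-0.0023  0.0015 -1.    ] w 0.0116 F [-0.41  0.41 -1.61] M [-0.001  0.083  0.045] q6 -1.002 vmax 0.009
level rot [ 0.15  0.04 -0.  ]
to target tool [ 0.0628 -0.0017  0.0425]
time: 8.07
tool_pos: [0.5271, 0.1266, 0.1939]
orientation: [-1.818, 2.56, -0.0]
contact_force: [0.5, 0.8, -1.6]
width: 0.0116
t 8.075 tcp [0.5271 0.1266 0.1939] yyaw 160.8 z [ 1.3e-03  6.0e-04 -1.0e+00] w 0.0116 F [ 0.49  0.77 -1.57] M [ 0.07   0.074 -0.05 ] q6 -0.933 vmax 0.018
level rot [-0.06  0.06  0.  ]
to target tool [ 0.002  -0.0001  0.0169]
```

```bash
python3 -m jog '0.002 0 0.008 0 0 0 0;0 0 0.008 0 0 0 0;0 0 0 0 0 0 0'; python3 st.py .5266 .1247 .164; python3 w.py w6
python3 - <<'E'
from h import *
c=robot.capture("scene");p=c["pixels"][120:210,260:360];cv2.imwrite("pics/sc6.png",cv2.resize(p,None,fx=7,fy=6,interpolation=cv2.INTER_CUBIC))
E
```

```text
time: 8.45
tool_pos: [0.5273, 0.126, 0.1772]
orientation: [-1.818, 2.559, -0.001]
contact_force: [-0.0, 1.2, -1.2]
width: 0.0118
t 8.45 tcp [0.5273 0.126  0.1772] yyaw 160.8 z [ 2.2e-03  9.0e-04 -1.0e+00] w 0.0118 F [-0.05  1.2  -1.25] M [-0.03   0.12  -0.003] q6 -0.932 vmax 0.011
level rot [-0.1   0.09  0.  ]
to target tool [0.0015 0.0003 0.0132]
t 8.45 tcp [0.5273 0.126  0.1772] yyaw 160.8 z [ 0.002  0.001 -1.   ] w 0.0118 F [-0.05  1.2  -1.25] M [-0.03   0.12  -0.003] q6 -0.93
cam in tool [ 0.074 -0.001 -0.092] [ 0.09  0.26 -0.96]
```

View pics/sc6.png

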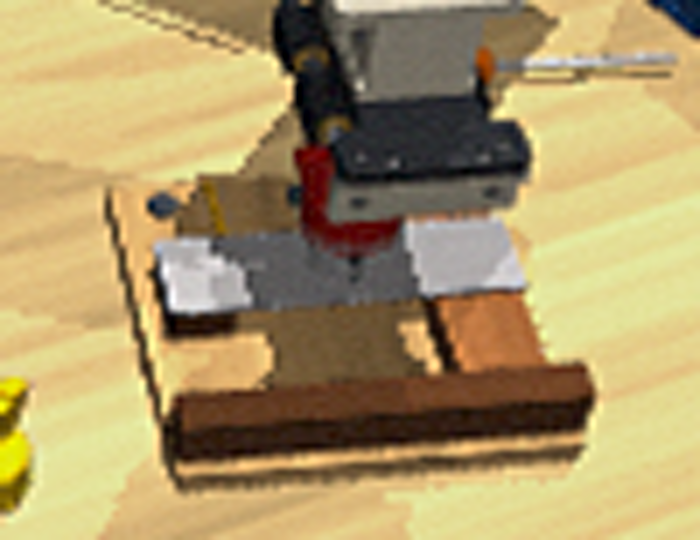

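View pics/w6.png

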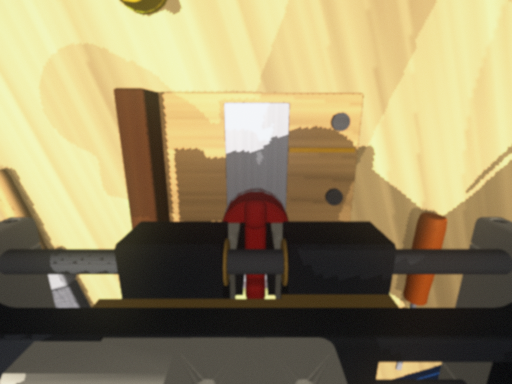

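The nut sits centred over the strap, just above the stud nose. I'll descend gently from here.

```bash
python3 -m jog '0.0015 0.0003 0.002 -0.1 0.09 -0.2 0;0 0 0.003 0 0 0 0;0 0 0 0 0 0 0'; python3 st.py .5266 .1247 .1624;  python3 -m jog '0.0005 0 0.003 0 0 0 0;0 0 0 0 0 0 0'; python3 st.py .5266 .1247 .1624
```

```text
time: 8.93
tool_pos: [0.527, 0.1249, 0.173]
orientation: [-1.824, 2.556, -0.0]
contact_force: [0.4, 0.1, -1.3]
width: 0.0119
t 8.925 tcp [0.527  0.1249 0.173 ] yyaw 161.0 z [ 1.4e-03  8.0e-04 -1.0e+00] w 0.0119 F [ 0.4   0.07 -1.34] M [ 0.026  0.071 -0.009] q6 -0.926 vmax 0.005
level rot [-0.06  0.07 -0.  ]
to target tool [0.0004 0.0003 0.0106]
time: 9.18
tool_pos: [0.5269, 0.1244, 0.1698]
orientation: [-1.824, 2.556, -0.0]
contact_force: [-0.1, 0.1, -1.3]
width: 0.0118
t 9.175 tcp [0.5269 0.1244 0.1698] yyaw 161.0 z [ 1.6e-03  8.0e-04 -1.0e+00] w 0.0118 F [-0.06  0.06 -1.26] M [0.008 0.107 0.   ] q6 -0.926 vmax 0.008
level rot [-0.07  0.07 -0.  ]
to target tool [-0.0001  0.0004  0.0074]
```

```bash
python3 -m jog '-0.0003 0.0002 0.003 0 0 0 0;0 0 0 0 0 0 0'; python3 st.py .5266 .1247 .1624;  python3 -m jog '0 0 0.002 0 0 0 0;0 0 0 0 0 0 0'; python3 st.py .5266 .1247 .1624
```

```text
time: 9.43
tool_pos: [0.5268, 0.1248, 0.1667]
orientation: [-1.824, 2.556, -0.0]
contact_force: [-0.1, -0.4, -1.6]
width: 0.0117
t 9.425 tcp [0.5268 0.1248 0.1667] yyaw 161.0 z [ 1.7e-03  9.0e-04 -1.0e+00] w 0.0117 F [-0.14 -0.37 -1.56] M [0.068 0.082 0.029] q6 -0.926 vmax 0.006
level rot [-0.07  0.08 -0.  ]
to target tool [0.0002 0.0002 0.0043]
time: 9.68
tool_pos: [0.5268, 0.1248, 0.1645]
orientation: [-1.824, 2.556, -0.0]
contact_force: [-0.4, -0.3, -1.3]
width: 0.0119
t 9.675 tcp [0.5268 0.1248 0.1645] yyaw 161.0 z [ 1.6e-03  8.0e-04 -1.0e+00] w 0.0119 F [-0.41 -0.32 -1.28] M [0.044 0.106 0.064] q6 -0.926 vmax 0.006
level rot [-0.07  0.07 -0.  ]
to target tool [0.0002 0.0002 0.0021]
```

```bash
python3 -m jog '0 0 0.0015 0 0 0 0;0 0 0 0 0 0 0'; python3 st.py .5266 .1247 .1624
```

```text
time: 9.93
tool_pos: [0.5269, 0.1249, 0.1629]
orientation: [-1.824, 2.556, -0.0]
contact_force: [-0.3, -0.7, -1.1]
width: 0.0117
t 9.925 tcp [0.5269 0.1249 0.1629] yyaw 161.0 z [ 1.7e-03  9.0e-04 -1.0e+00] w 0.0117 F [-0.29 -0.72 -1.11] M [-0.003  0.119  0.009] q6 -0.926 vmax 0.003
level rot [-0.08  0.08 -0.  ]
to target tool [0.0002 0.0002 0.0005]
```

```bash
python3 -m jog '0 0 0.0008 0 0 0 0;0 0 0 0 0 0 0'; python3 st.py .5266 .1247 .1624; python3 -m jog '0 0 0 0 0 0 17;0 0 0 0 0 0 17'; python3 st.py .5266 .1247 .1624;python3 w.py w7
```

```text
time: 10.18
tool_pos: [0.527, 0.1249, 0.1623]
orientation: [-1.824, 2.555, -0.001]
contact_force: [-0.7, 0.2, -0.9]
width: 0.0117
t 10.175 tcp [0.527  0.1249 0.1623] yyaw 161.0 z [ 0.002  0.001 -1.   ] w 0.0117 F [-0.67  0.19 -0.87] M [ 0.001  0.156 -0.049] q6 -0.926 vmax 0.002
level rot [-0.09  0.09 -0.  ]
to target tool [ 0.0003  0.0003 -0.0001]
time: 10.42
tool_pos: [0.5273, 0.125, 0.1626]
orientation: [-1.823, 2.555, -0.001]
contact_force: [-0.4, 1.0, -0.4]
width: 0.015
t 10.425 tcp [0.5273 0.125  0.1626] yyaw 161.0 z [ 0.0028  0.0012 -1.    ] w 0.015 F [-0.43  1.01 -0.4 ] M [ 0.032  0.096 -0.006] q6 -0.926 vmax 0.001
level rot [-0.13  0.12 -0.  ]
to target tool [0.0005 0.0005 0.0002]
t 10.425 tcp [0.5273 0.125  0.1626] yyaw 161.0 z [ 0.003  0.001 -1.   ] w 0.015 F [-0.43  1.01 -0.4 ] M [ 0.032  0.096 -0.006] q6 -0.93
cam in tool [ 0.074 -0.001 -0.092] [ 0.09  0.26 -0.96]
```

View pics/w7.png

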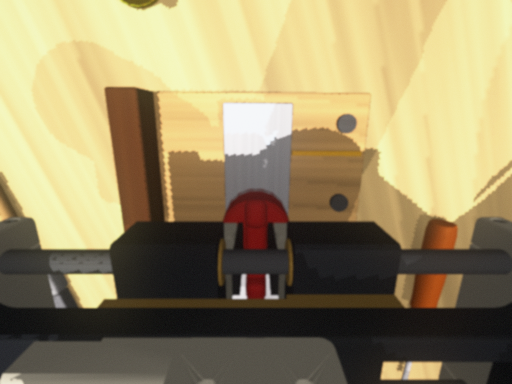

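```bash
python3 -m jog '0.0004 0.0004 0 -0.1 0.1 -8 17;0 0 0 0 0 -8 17;0 0 0 0 0 -8 17;0 0 0 0 0 0 17'; python3 st.py .527 .1249 .1624;  python3 -m jog '0 0 0 0 0 -8 17;0 0 0 0 0 -8 17;0 0 0 0 0 -8 17;0 0 0 0 0 0 17'; python3 st.py .527 .1249 .1624; python3 w.py w8
```

```text
time: 10.98
tool_pos: [0.527, 0.1248, 0.1629]
orientation: [-2.328, 2.108, -0.001]
contact_force: [0.4, -0.4, -0.0]
width: 0.0149
t 10.975 tcp [0.527  0.1248 0.1629] yyaw -174.3 z [ 1.2e-03  2.0e-04 -1.0e+00] w 0.0149 F [ 0.41 -0.39 -0.  ] M [-0.01   0.093  0.018] q6 -0.496 vmax 0.038
level rot [-0.07  0.01 -0.  ]
to target tool [-0.0001 -0.0001  0.0005]
time: 11.48
tool_pos: [0.527, 0.1249, 0.163]
orientation: [-2.713, 1.582, -0.001]
contact_force: [0.3, 0.3, -0.1]
width: 0.0147
t 11.475 tcp [0.527  0.1249 0.163 ] yyaw -150.5 z [ 1.3e-03  4.0e-04 -1.0e+00] w 0.0147 F [ 0.26  0.25 -0.14] M [ 0.029  0.11  -0.056] q6 -0.08 vmax 0.055
level rot [-0.07 -0.02  0.  ]
to target tool [-0.     -0.      0.0006]
t 11.475 tcp [0.527  0.1249 0.163 ] yyaw -150.5 z [ 0.001  0.    -1.   ] w 0.0147 F [ 0.26  0.25 -0.14] M [ 0.029  0.11  -0.056] q6 -0.08
cam in tool [ 0.074 -0.    -0.092] [-0.13  0.24 -0.96]
```

View pics/w8.png

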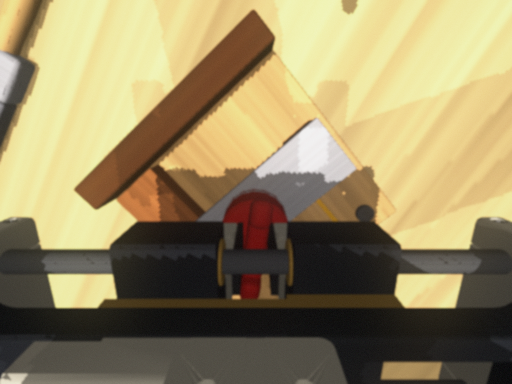

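```bash
python3 -m jog '0 0 0 0 0 -8 17;0 0 0 0 0 -8 17;0 0 0 0 0 -5 17;0 0 0 0 0 0 17'; python3 st.py .527 .1249 .1624; python3 w.py w9;  python3 -m jog '0 0 0 0 0 -5 17;0 0 0 0 0 0 17'; python3 st.py .527 .1249 .1624; python3 w.py w10
python3 - <<'E'
import cv2
cv2.imwrite("pics/j1.png",cv2.hconcat([cv2.resize(cv2.imread(f"pics/{n}.png")[160:310,190:320],None,fx=3,fy=3) for n in("w8","w10")]))
E
```

```text
time: 12.02
tool_pos: [0.527, 0.1248, 0.163]
orientation: [-2.951, 1.077, -0.002]
contact_force: [0.2, -0.8, 0.3]
width: 0.0148
t 12.025 tcp [0.527  0.1248 0.163 ] yyaw -130.1 z [ 1.3e-03  4.0e-04 -1.0e+00] w 0.0148 F [ 0.21 -0.82  0.32] M [-0.025  0.168  0.03 ] q6 0.276 vmax 0.047
level rot [-0.06 -0.04 -0.  ]
to target tool [-0.     -0.0001  0.0006]
t 12.025 tcp [0.527  0.1248 0.163 ] yyaw -130.1 z [ 0.001  0.    -1.   ] w 0.0148 F [ 0.21 -0.82  0.32] M [-0.025  0.168  0.03 ] q6 0.28
cam in tool [ 0.074  0.    -0.092] [-0.21  0.18 -0.96]
time: 12.32
tool_pos: [0.527, 0.1248, 0.1631]
orientation: [-2.991, 0.957, -0.002]
contact_force: [0.2, 0.0, -0.3]
width: 0.0152
t 12.325 tcp [0.527  0.1248 0.1631] yyaw -125.5 z [ 1.3e-03  4.0e-04 -1.0e+00] w 0.0152 F [ 0.23  0.02 -0.25] M [-0.008  0.241 -0.017] q6 0.356 vmax 0.054
level rot [-0.06 -0.05 -0.  ]
to target tool [-0.     -0.0001  0.0007]
t 12.325 tcp [0.527  0.1248 0.1631] yyaw -125.5 z [ 0.001  0.    -1.   ] w 0.0152 F [ 0.23  0.02 -0.25] M [-0.008  0.241 -0.017] q6 0.36
cam in tool [ 0.074  0.    -0.092] [-0.22  0.16 -0.96]
```

View pics/j1.png

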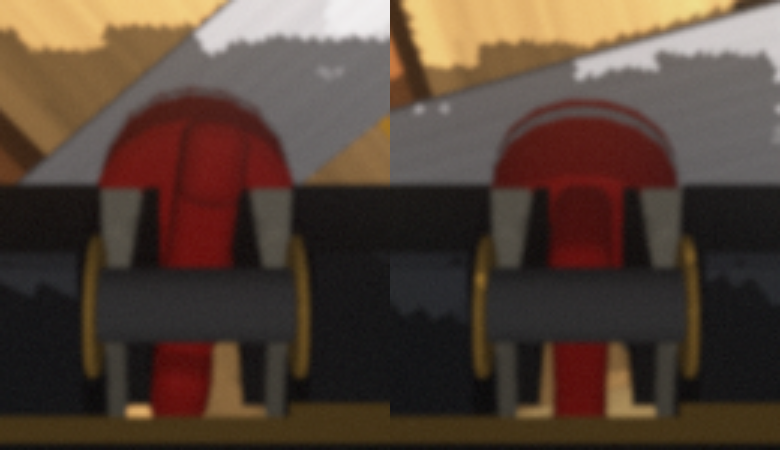

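The nut has dropped: it sits lower between the fingers and the hub's band shows. I'll measure the drop from the images.

Run:
```python
from h import *
c=np.load("last.npz");s=robot.sense();Rm=R.from_rotvec(s["orientation"]).as_matrix()
t=cv2.hconcat([cv2.resize(cv2.imread(f"pics/{n}.png")[180:225,210:300],None,fx=4,fy=4,interpolation=cv2.INTER_CUBIC) for n in("w7","w9")]);cv2.imwrite("pics/j2.png",t)
# predicted bottom edge and top rim rows for underside z
for zu in(.0615,.0525,.046):
  ctr=s["tool_pos"]+Rm@[-.0007,0,0]
  e=ctr+Rm[:,0]*.0235
  print(zu,"bottom edge",np.round(proj(c,[e[0],e[1],zu]),1),"top rim",np.round(proj(c,[e[0],e[1],zu+.031]),1))
r=robot.capture("scene");p=r["pixels"][120:210,260:360];cv2.imwrite("pics/sc7.png",cv2.resize(p,None,fx=7,fy=6,interpolation=cv2.INTER_CUBIC))
```

```text
0.0615 bottom edge [188.9 254.7] top rim [201.4 254.6]
0.0525 bottom edge [185.9 254.7] top rim [197.3 254.6]
0.046 bottom edge [183.9 254.7] top rim [194.6 254.7]
```

View pics/j2.png

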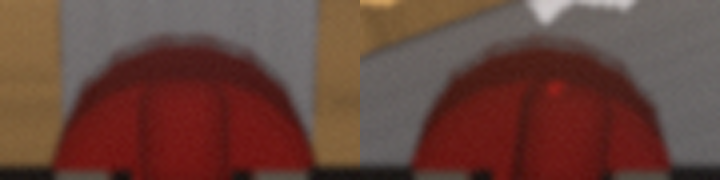

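View pics/sc7.png

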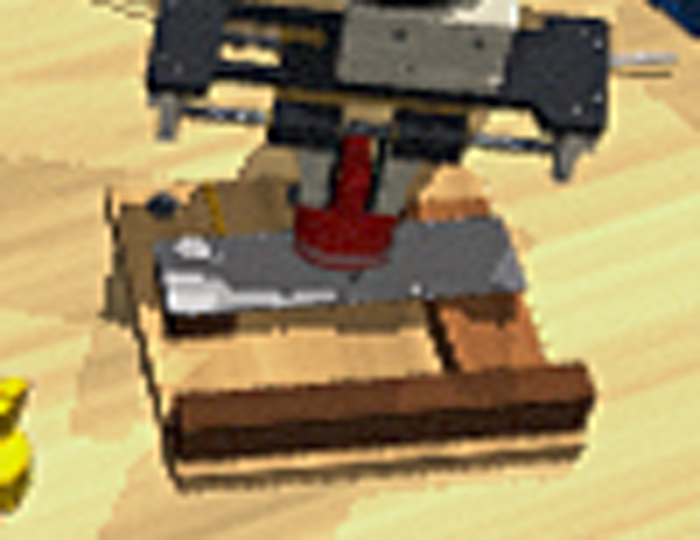

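Run:
```python
import cv2
cv2.imwrite("pics/w10z.png",cv2.resize(cv2.imread("pics/w10.png")[170:305,200:310],None,fx=6,fy=5,interpolation=cv2.INTER_CUBIC))
```

```text
(no output)
```

View pics/w10z.png

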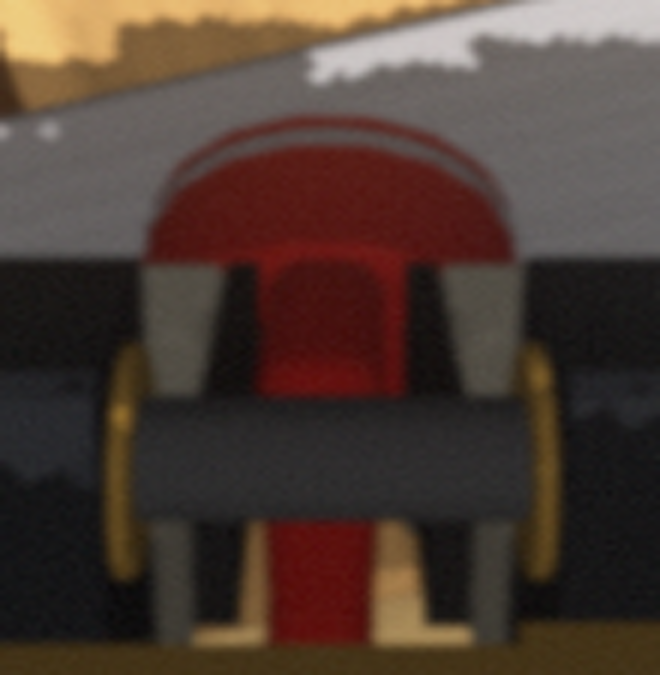

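It isn't a clean drop. The nut has tilted with its near side up, so one pin is over the gap and the other is still on the land. I'll turn a few degrees more in small steps.

```bash
python3 -m jog '0 0 0 0 0 -4 17;0 0 0 0 0 0 17'; python3 st.py .527 .1249 .1624; python3 w.py w11
python3 - <<'E'
import cv2
cv2.imwrite("pics/w11z.png",cv2.resize(cv2.imread("pics/w11.png")[170:305,200:310],None,fx=6,fy=5,interpolation=cv2.INTER_CUBIC))
E
```

```text
time: 12.68
tool_pos: [0.527, 0.1248, 0.1631]
orientation: [-3.021, 0.859, -0.002]
contact_force: [0.5, 0.5, -0.2]
width: 0.0148
t 12.675 tcp [0.527  0.1248 0.1631] yyaw -121.7 z [ 1.4e-03  4.0e-04 -1.0e+00] w 0.0148 F [ 0.5   0.47 -0.19] M [-0.084  0.193 -0.009] q6 0.422 vmax 0.041
level rot [-0.06 -0.06 -0.  ]
to target tool [-0.     -0.0001  0.0007]
t 12.675 tcp [0.527  0.1248 0.1631] yyaw -121.7 z [ 0.001  0.    -1.   ] w 0.0148 F [ 0.5   0.47 -0.19] M [-0.084  0.193 -0.009] q6 0.42
cam in tool [ 0.074  0.    -0.092] [-0.23  0.14 -0.96]
```

View pics/w11z.png

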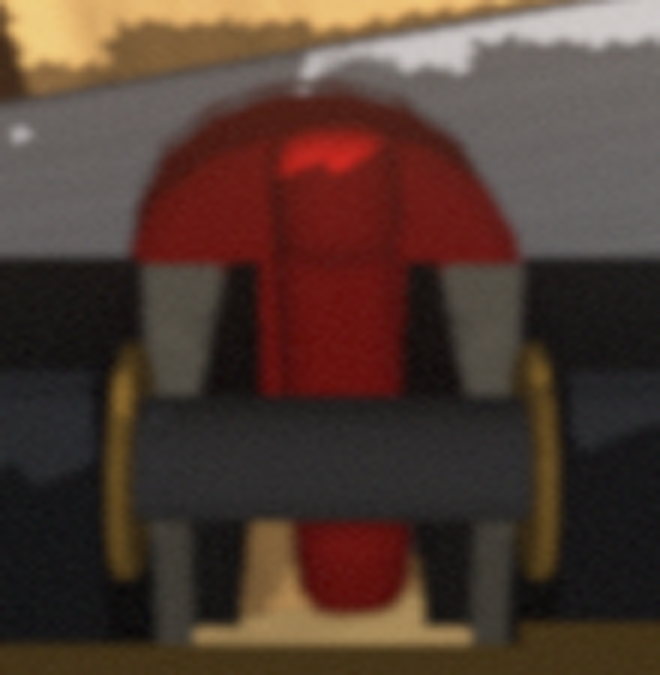

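Run:
```python
from h import *
c=np.load("last.npz");s=robot.sense();Rm=R.from_rotvec(s["orientation"]).as_matrix()
for zu in(.0615,.0525,.046):
  ctr=np.array([.5268,.1254])
  f=lambda x,z:np.round(proj(c,np.r_[ctr+Rm[:2,0]*x,zu+z]),1)
  print(zu,"hub bottom",f(.0235,0),"rim",f(.0235,.031),"near tip",f(.03,.06),"far tip",f(-.03,.06),f(-.03,.055),"web flare",f(.018,.057))
r=robot.capture("scene");p=r["pixels"][130:190,270:340];cv2.imwrite("pics/sc8.png",cv2.resize(p,None,fx=10,fy=10,interpolation=cv2.INTER_CUBIC))
s=r
for zu in(.0615,.0525,.046): print([np.round(proj(s,[.5268,.1254,zu+z]),1) for z in(0,.031,.057)])
```

```text
0.0615 hub bottom [188.6 254.1] rim [201.1 253.9] near tip [205.8 253.7] far tip [303.3 253.8] [297.7 253.8] web flare [224.9 253.7]
0.0525 hub bottom [185.6 254.1] rim [197. 254.] near tip [200.7 253.7] far tip [293.5 253.8] [288.6 253.9] web flare [218.9 253.8]
0.046 hub bottom [183.6 254.2] rim [194.3 254. ] near tip [197.4 253.8] far tip [287.1 253.9] [282.5 253.9] web flare [215.  253.8]
[array([160.4, 308.1]), array([153.9, 309.3]), array([148.2, 310.3])]
[array([162.2, 307.8]), array([155.8, 308.9]), array([150.2, 309.9])]
[array([163.6, 307.6]), array([157.2, 308.7]), array([151.6, 309.7])]
```

View pics/sc8.png

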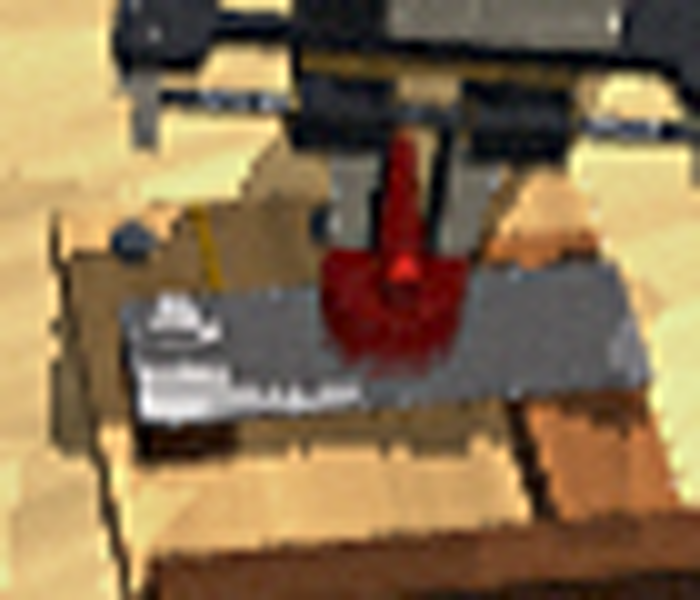

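Measured drop: the far wing tip is at row 292 (predicted 293.5 if dropped) and the rim at 197 (predicted 197), so the nut fell 9 mm and sits level. Next I lower the fingers and turn forward.

```bash
python3 -m jog '0 0 0.004 -0.06 -0.06 2 17;0 0 0.003 0 0 0 17;0 0 0.003 0 0 0 17;0 0 0 0 0 0 17'; python3 st.py .527 .1250 .153; python3 -m jog '0 0 0 0 0 8 17;0 0 0 0 0 8 17;0 0 0 0 0 0 17'; python3 st.py .527 .1250 .153;  python3 w.py w12
python3 - <<'E'
import cv2
cv2.imwrite("pics/w12z.png",cv2.resize(cv2.imread("pics/w12.png")[170:305,200:310],None,fx=6,fy=5,interpolation=cv2.INTER_CUBIC))
E
```

```text
time: 13.28
tool_pos: [0.5268, 0.1247, 0.1521]
orientation: [3.003, -0.921, -0.001]
contact_force: [0.1, 0.3, -0.2]
width: 0.0149
t 13.275 tcp [0.5268 0.1247 0.1521] yyaw -124.1 z [-7.e-04 -2.e-04 -1.e+00] w 0.0149 F [ 0.1   0.26 -0.24] M [-0.017  0.182  0.034] q6 0.381 vmax 0.004
level rot [ 0.03  0.03 -0.  ]
to target tool [-0.     -0.0003 -0.0009]
time: 13.65
tool_pos: [0.527, 0.1248, 0.1521]
orientation: [2.841, -1.339, -0.001]
contact_force: [-0.7, 0.3, 1.1]
width: 0.0152
t 13.65 tcp [0.527  0.1248 0.1521] yyaw -140.5 z [-6.e-04 -2.e-04 -1.e+00] w 0.0152 F [-0.67  0.28  1.09] M [-0.005  0.18  -0.013] q6 0.096 vmax 0.038
level rot [ 0.03  0.01 -0.  ]
to target tool [-0.0001 -0.0002 -0.0009]
t 13.65 tcp [0.527  0.1248 0.1521] yyaw -140.5 z [-0.001 -0.    -1.   ] w 0.0152 F [-0.67  0.28  1.09] M [-0.005  0.18  -0.013] q6 0.1
cam in tool [ 0.074 -0.    -0.092] [-0.17  0.21 -0.96]
```

View pics/w12z.png

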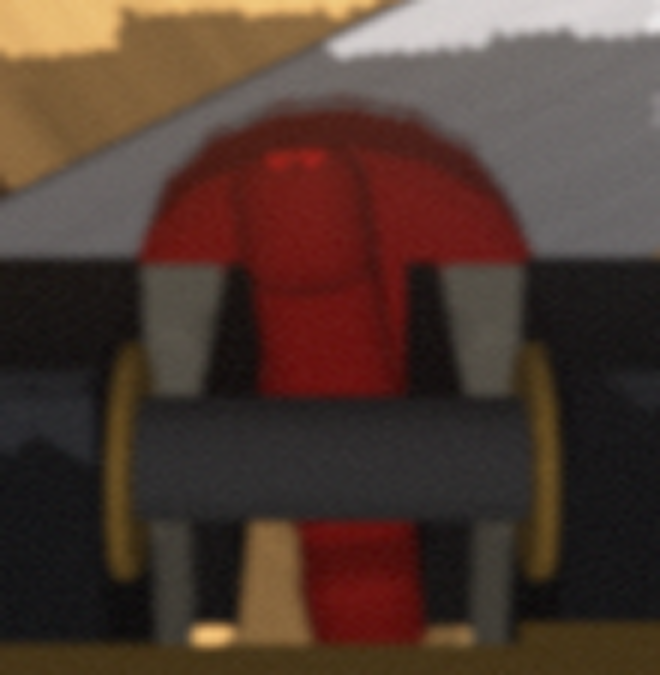

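```bash
python3 -m jog '0 0 0 0 0 8 17;0 0 0 0 0 8 17;0 0 0 0 0 8 17;0 0 0 0 0 0 17'; python3 st.py .5268 .1250 .153; python3 -m jog '0 0 0 0 0 8 17;0 0 0 0 0 8 17;0 0 0 0 0 0 17'; python3 st.py .5268 .1250 .153;  python3 w.py w13
python3 - <<'E'
import cv2
cv2.imwrite("pics/w13z.png",cv2.resize(cv2.imread("pics/w13.png")[170:305,200:310],None,fx=6,fy=5,interpolation=cv2.INTER_CUBIC))
E
```

```text
time: 14.2
tool_pos: [0.527, 0.1248, 0.1522]
orientation: [2.504, -1.896, -0.0]
contact_force: [0.4, -0.5, -0.2]
width: 0.0149
t 14.2 tcp [0.527  0.1248 0.1522] yyaw -164.3 z [-4.e-04 -1.e-04 -1.e+00] w 0.0149 F [ 0.37 -0.49 -0.24] M [0.    0.12  0.004] q6 -0.32 vmax 0.057
level rot [ 0.02 -0.   -0.  ]
to target tool [-0.0002  0.0002 -0.0008]
time: 14.58
tool_pos: [0.5271, 0.1249, 0.1523]
orientation: [2.227, -2.216, -0.0]
contact_force: [-0.1, 0.6, -0.5]
width: 0.015
t 14.575 tcp [0.5271 0.1249 0.1523] yyaw -179.7 z [-2.e-04 -1.e-04 -1.e+00] w 0.015 F [-0.08  0.57 -0.53] M [0.013 0.116 0.047] q6 -0.59 vmax 0.068
level rot [ 0.01 -0.    0.  ]
to target tool [-0.0001  0.0003 -0.0007]
t 14.575 tcp [0.5271 0.1249 0.1523] yyaw -179.7 z [-0. -0. -1.] w 0.015 F [-0.08  0.57 -0.53] M [0.013 0.116 0.047] q6 -0.59
cam in tool [ 0.074 -0.001 -0.092] [-0.    0.27 -0.96]
```

View pics/w13z.png

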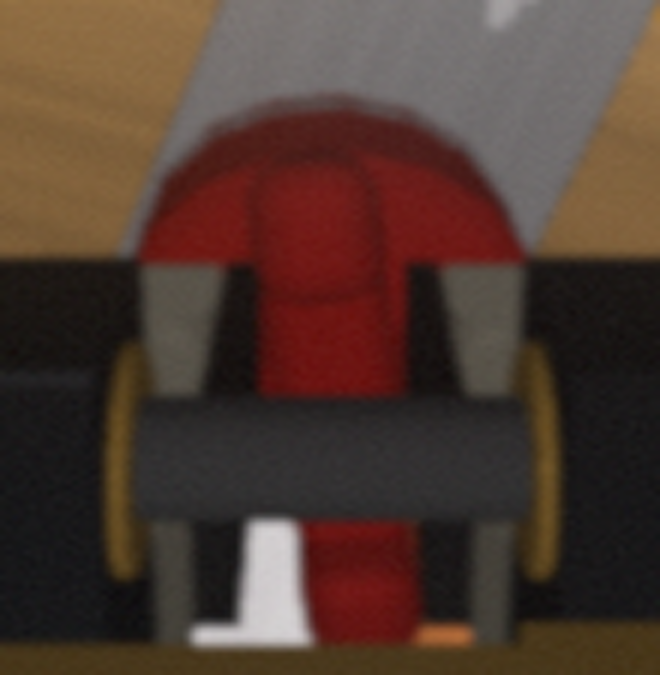

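```bash
python3 -m jog '0 0 0 0 0 8 17;0 0 0 0 0 8 17;0 0 0 0 0 8 17;0 0 0 0 0 0 17'; python3 st.py .5268 .1250 .153; python3 -m jog '0 0 0 0 0 4 17;0 0 0 0 0 4 17;0 0 0 0 0 0 17'; python3 st.py .5268 .1250 .153;  python3 w.py w14
python3 - <<'E'
import cv2
cv2.imwrite("pics/w14z.png",cv2.resize(cv2.imread("pics/w14.png")[170:305,200:310],None,fx=6,fy=5,interpolation=cv2.INTER_CUBIC))
E
```

```text
time: 15.12
tool_pos: [0.5272, 0.125, 0.1523]
orientation: [-1.733, 2.62, -0.0]
contact_force: [-0.0, -1.2, -0.2]
width: 0.015
t 15.125 tcp [0.5272 0.125  0.1523] yyaw 157.0 z [ 1.e-04  0.e+00 -1.e+00] w 0.015 F [-0.02 -1.23 -0.18] M [-0.015  0.017  0.008] q6 -0.997 vmax 0.068
level rot [-0.  0. -0.]
to target tool [ 0.0001  0.0004 -0.0007]
time: 15.5
tool_pos: [0.5272, 0.1249, 0.1523]
orientation: [-1.569, 2.722, -0.0]
contact_force: [-0.0, -0.4, 0.2]
width: 0.0149
t 15.5 tcp [0.5272 0.1249 0.1523] yyaw 149.9 z [ 1.e-04 -0.e+00 -1.e+00] w 0.0149 F [-0.04 -0.4   0.22] M [0.064 0.049 0.088] q6 -1.12 vmax 0.056
level rot [-0.01  0.   -0.  ]
to target tool [ 0.0002  0.0004 -0.0007]
t 15.5 tcp [0.5272 0.1249 0.1523] yyaw 149.9 z [ 0. -0. -1.] w 0.0149 F [-0.04 -0.4   0.22] M [0.064 0.049 0.088] q6 -1.12
cam in tool [ 0.074 -0.001 -0.092] [ 0.14  0.24 -0.96]
```

View pics/w14z.png

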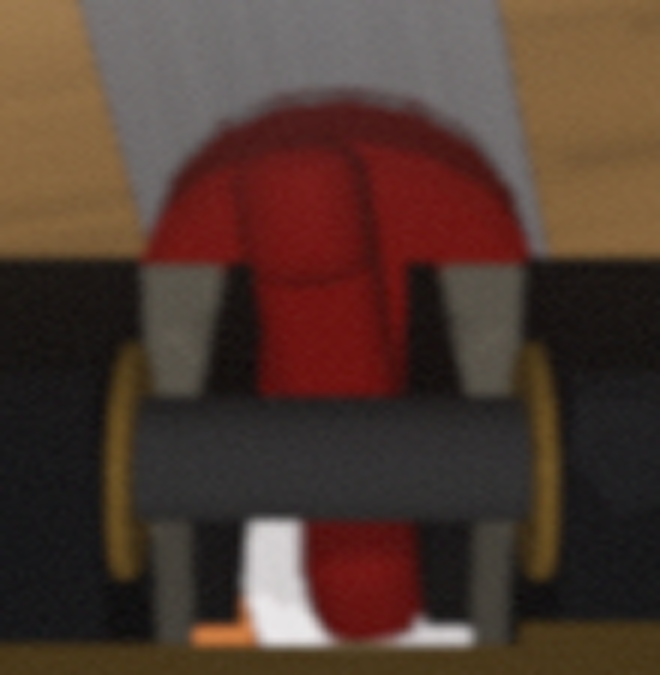

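```bash
for i in 1; do :; done; python3 -m jog '0 0 0 0 0 4 17;0 0 0 0 0 0 17'; python3 st.py|head -1; python3 -m jog '0 0 0 0 0 4 17;0 0 0 0 0 0 17'; python3 st.py|head -1
```

```text
time: 15.8
tool_pos: [0.5273, 0.125, 0.1524]
orientation: [-1.483, 2.769, -0.0]
contact_force: [0.3, -0.6, 0.1]
width: 0.0151
t 15.8 tcp [0.5273 0.125  0.1524] yyaw 146.3 z [ 3.e-04 -0.e+00 -1.e+00] w 0.0151 F [ 0.3  -0.64  0.05] M [ 0.013  0.06  -0.017] q6 -1.182 vmax 0.05
time: 16.05
tool_pos: [0.5272, 0.125, 0.1524]
orientation: [-1.395, 2.815, -0.0]
contact_force: [-1.0, -0.1, -0.1]
width: 0.0146
t 16.05 tcp [0.5272 0.125  0.1524] yyaw 142.7 z [ 2.e-04 -0.e+00 -1.e+00] w 0.0146 F [-0.99 -0.09 -0.08] M [0.061 0.132 0.065] q6 -1.245 vmax 0.049
```

```bash
python3 -m jog '0 0 0 0 0 4 17;0 0 0 0 0 0 17'; python3 st.py|head -1; python3 -m jog '0 0 0 0 0 4 17;0 0 0 0 0 0 17'; python3 st.py|head -1; python3 -m jog '0 0 0 0 0 4 17;0 0 0 0 0 0 17'; python3 st.py|head -1;  python3 w.py w15
python3 - <<'E'
from h import *
cv2.imwrite("pics/w15z.png",cv2.resize(cv2.imread("pics/w15.png")[170:305,200:310],None,fx=6,fy=5,interpolation=cv2.INTER_CUBIC))
c=np.load("last.npz");s=robot.sense();Rm=R.from_rotvec(s["orientation"]).as_matrix()
for zu in(.0525,.048,.046):
  ctr=np.array([.5268,.1254])
  f=lambda x,z:np.round(proj(c,np.r_[ctr+Rm[:2,0]*x,zu+z]),1)
  print(zu,"hub bottom",f(.0235,0),"rim",f(.0235,.031),"far tip",f(-.03,.06))
E
```

```text
time: 16.3
tool_pos: [0.5273, 0.125, 0.1524]
orientation: [-1.305, 2.857, -0.0]
contact_force: [0.4, 1.3, -0.1]
width: 0.015
t 16.3 tcp [0.5273 0.125  0.1524] yyaw 139.1 z [ 2.e-04  0.e+00 -1.e+00] w 0.015 F [ 0.41  1.27 -0.06] M [ 0.095  0.063 -0.028] q6 -1.309 vmax 0.048
time: 16.55
tool_pos: [0.5273, 0.1251, 0.1524]
orientation: [-1.214, 2.897, -0.0]
contact_force: [0.2, 0.8, -0.6]
width: 0.0146
t 16.55 tcp [0.5273 0.1251 0.1524] yyaw 135.5 z [ 3.e-04  1.e-04 -1.e+00] w 0.0146 F [ 0.25  0.81 -0.61] M [0.134 0.09  0.03 ] q6 -1.372 vmax 0.048
time: 16.8
tool_pos: [0.5273, 0.1251, 0.1524]
orientation: [-1.121, 2.934, -0.0]
contact_force: [-0.3, -0.1, 0.7]
width: 0.0149
t 16.8 tcp [0.5273 0.1251 0.1524] yyaw 131.8 z [ 4.e-04  1.e-04 -1.e+00] w 0.0149 F [-0.3  -0.14  0.71] M [ 0.02   0.012 -0.009] q6 -1.436 vmax 0.047
t 16.8 tcp [0.5273 0.1251 0.1524] yyaw 131.8 z [ 0.  0. -1.] w 0.0149 F [-0.3  -0.14  0.71] M [ 0.02   0.012 -0.009] q6 -1.44
cam in tool [ 0.073 -0.001 -0.092] [ 0.2   0.18 -0.96]
0.0525 hub bottom [187.2 256.9] rim [199.6 257.3] far tip [303.1 257.6]
0.048 hub bottom [185.7 256.9] rim [197.6 257.2] far tip [298.1 257.6]
0.046 hub bottom [185.1 256.9] rim [196.7 257.2] far tip [295.9 257.5]
```

View pics/w15z.png

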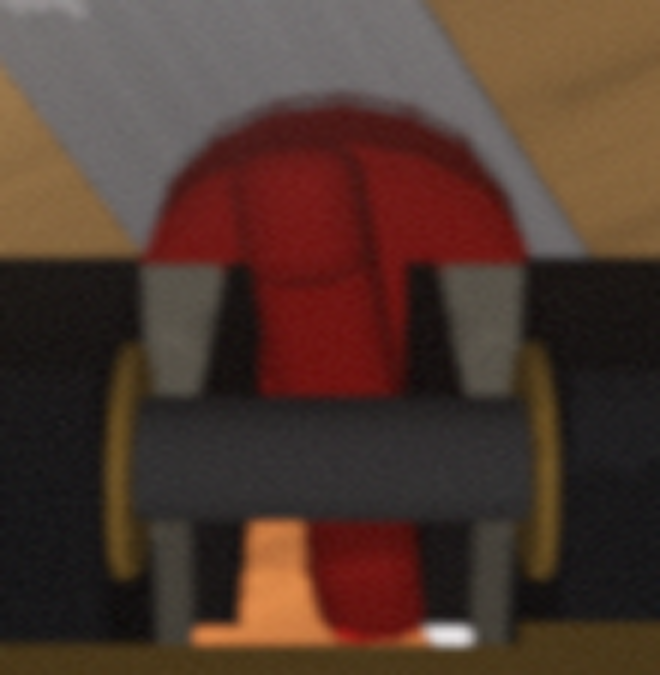

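```bash
python3 -m jog '0 0 0 0 0 4 17;0 0 0 0 0 0 17'; python3 st.py|head -1; python3 -m jog '0 0 0 0 0 4 17;0 0 0 0 0 0 17'; python3 st.py|head -1
```

```text
time: 17.1
tool_pos: [0.5274, 0.1251, 0.1524]
orientation: [-1.026, 2.969, -0.0]
contact_force: [-0.9, 1.1, 0.1]
width: 0.0146
t 17.1 tcp [0.5274 0.1251 0.1524] yyaw 128.1 z [ 5.e-04  1.e-04 -1.e+00] w 0.0146 F [-0.87  1.09  0.11] M [ 0.073 -0.028 -0.063] q6 -1.5 vmax 0.044
time: 17.35
tool_pos: [0.5273, 0.1251, 0.1524]
orientation: [-0.93, 3.0, -0.0]
contact_force: [0.4, 0.3, -0.4]
width: 0.0147
t 17.35 tcp [0.5273 0.1251 0.1524] yyaw 124.4 z [ 4.e-04 -0.e+00 -1.e+00] w 0.0147 F [ 0.39  0.34 -0.38] M [0.093 0.108 0.016] q6 -1.564 vmax 0.043
```

```bash
python3 -m jog '0 0 0 0 0 3 17;0 0 0 0 0 0 17'; python3 st.py|head -1; python3 w.py w16
python3 - <<'E'
from h import *
cv2.imwrite("pics/w16z.png",cv2.resize(cv2.imread("pics/w16.png")[170:305,200:310],None,fx=6,fy=5,interpolation=cv2.INTER_CUBIC))
E
```

```text
time: 17.6
tool_pos: [0.5273, 0.1252, 0.1524]
orientation: [-0.86, 3.021, 0.0]
contact_force: [0.7, 0.5, -0.9]
width: 0.0147
t 17.6 tcp [0.5273 0.1252 0.1524] yyaw 121.8 z [ 5.e-04  2.e-04 -1.e+00] w 0.0147 F [ 0.67  0.52 -0.91] M [0.12  0.078 0.047] q6 -1.611 vmax 0.039
t 17.6 tcp [0.5273 0.1252 0.1524] yyaw 121.8 z [ 0.  0. -1.] w 0.0147 F [ 0.67  0.52 -0.91] M [0.12  0.078 0.047] q6 -1.61
cam in tool [ 0.073 -0.001 -0.092] [ 0.23  0.14 -0.96]
```

View pics/w16z.png

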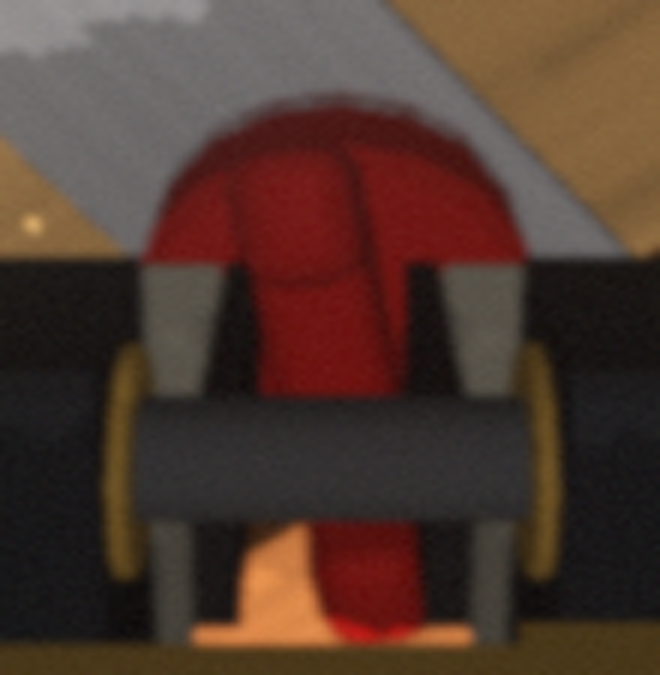

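```bash
for k in 1; do :; done; python3 -m jog '0 0 0 0 0 3 17'; python3 st.py|head -1; python3 -m jog '0 0 0 0 0 2 17'; python3 st.py|head -1; python3 -m jog '0 0 0 0 0 2 17'; python3 st.py|head -1
```

```text
time: 17.77
tool_pos: [0.5274, 0.1253, 0.1524]
orientation: [-0.784, 3.041, 0.0]
contact_force: [-1.0, 1.9, -0.6]
width: 0.0148
t 17.775 tcp [0.5274 0.1253 0.1524] yyaw 118.9 z [ 6.e-04  4.e-04 -1.e+00] w 0.0148 F [-0.97  1.86 -0.59] M [0.617 0.246 0.049] q6 -1.661 vmax 0.407
time: 17.9
tool_pos: [0.5274, 0.1255, 0.1524]
orientation: [-0.732, 3.054, 0.001]
contact_force: [-0.0, 1.7, -0.6]
width: 0.0152
t 17.9 tcp [0.5274 0.1255 0.1524] yyaw 117.0 z [ 7.e-04  7.e-04 -1.e+00] w 0.0152 F [-0.03  1.68 -0.59] M [0.668 0.274 0.091] q6 -1.695 vmax 0.267
time: 18.02
tool_pos: [0.5274, 0.1257, 0.1524]
orientation: [-0.678, 3.067, 0.001]
contact_force: [-1.1, 2.0, -0.6]
width: 0.0148
t 18.025 tcp [0.5274 0.1257 0.1524] yyaw 114.9 z [ 8.e-04  9.e-04 -1.e+00] w 0.0148 F [-1.12  1.99 -0.59] M [0.758 0.31  0.073] q6 -1.731 vmax 0.281
```

```bash
python3 -m jog '0 0 0 0 0 0 17'; python3 st.py; python3 w.py w17
python3 - <<'E'
from h import *
a=cv2.resize(cv2.imread("pics/w17.png")[170:305,200:310],None,fx=3,fy=3,interpolation=cv2.INTER_CUBIC)
r=robot.capture("scene");p=cv2.resize(r["pixels"][130:187,272:342],None,fx=6,fy=7.105,interpolation=cv2.INTER_CUBIC)
cv2.imwrite("pics/j3.png",cv2.hconcat([a,p[:405]]))
E
```

```text
time: 18.15
tool_pos: [0.5274, 0.1258, 0.1524]
orientation: [-0.679, 3.066, 0.001]
contact_force: [-0.3, 1.2, -0.3]
width: 0.0148
t 18.15 tcp [0.5274 0.1258 0.1524] yyaw 115.0 z [ 7.e-04  1.e-03 -1.e+00] w 0.0148 F [-0.26  1.2  -0.28] M [0.531 0.286 0.15 ] q6 -1.73 vmax 0.014
level rot [0.04 0.06 0.  ]
t 18.15 tcp [0.5274 0.1258 0.1524] yyaw 115.0 z [ 0.001  0.001 -1.   ] w 0.0148 F [-0.26  1.2  -0.28] M [0.531 0.286 0.15 ] q6 -1.73
cam in tool [ 0.073 -0.001 -0.092] [ 0.25  0.12 -0.96]
```

View pics/j3.png

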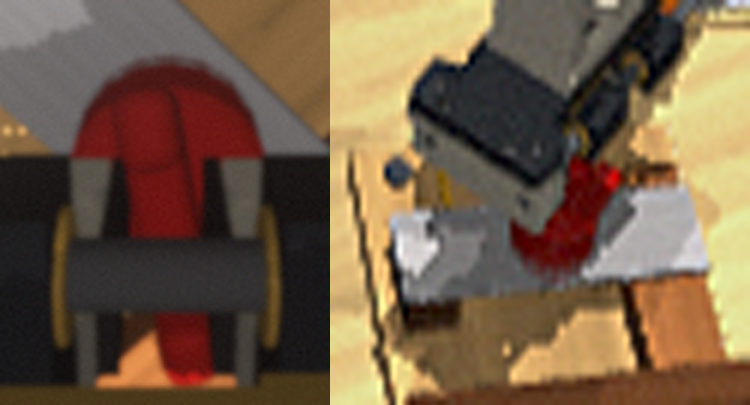

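The nut is near home: the straddle slack is taken up, skewed about 9°, and Mz is about 0.15 N·m. I'll recentre, then turn in small steps.

```bash
python3 -m jog '0.0006 -0.0006 0 0.04 0.06 0 17;0 0 0 0 0 0 17'; python3 st.py .527 .125 .152; python3 -m jog '0 0 0 0 0 2 17;0 0 0 0 0 0 17'; python3 st.py .527 .125 .152
```

```text
time: 18.5
tool_pos: [0.5274, 0.1255, 0.1525]
orientation: [-0.681, 3.066, 0.001]
contact_force: [-1.2, 2.1, -0.7]
width: 0.015
t 18.5 tcp [0.5274 0.1255 0.1525] yyaw 115.0 z [ 9.e-04  9.e-04 -1.e+00] w 0.015 F [-1.2   2.08 -0.71] M [1.082 0.371 0.068] q6 -1.729 vmax 0.003
level rot [ 0.02  0.07 -0.  ]
to target tool [ 0.0006 -0.0003  0.0005]
time: 18.75
tool_pos: [0.5274, 0.1256, 0.1525]
orientation: [-0.624, 3.078, 0.001]
contact_force: [0.1, 3.1, -1.5]
width: 0.0149
t 18.75 tcp [0.5274 0.1256 0.1525] yyaw 112.9 z [ 9.e-04  9.e-04 -1.e+00] w 0.0149 F [ 0.14  3.12 -1.47] M [1.128 0.126 0.124] q6 -1.766 vmax 0.01
level rot [0.03 0.07 0.  ]
to target tool [ 0.0006 -0.0004  0.0004]
```

```bash
python3 -m jog '0 0.0003 0 0 0 2 17'; python3 st.py |head -1; python3 -m jog '0 0 0 0 0 0 17'; python3 st.py |head -1;  python3 -m jog '0 0 0 0 0 2 17'; python3 st.py |head -1; python3 -m jog '0 0 0 0 0 0 17'; python3 st.py .527 .125 .152; python3 w.py w18;python3 - <<'E'
from h import *
a=[cv2.resize(cv2.imread(f"pics/{n}.png")[170:305,200:310],None,fx=3,fy=3,interpolation=cv2.INTER_CUBIC) for n in("w17","w18")]
cv2.imwrite("pics/j4.png",cv2.hconcat(a))
E
```

```text
time: 18.88
tool_pos: [0.5273, 0.1258, 0.1524]
orientation: [-0.567, 3.089, 0.001]
contact_force: [-0.3, 2.0, -2.0]
width: 0.0148
t 18.875 tcp [0.5273 0.1258 0.1524] yyaw 110.8 z [ 9.e-04  7.e-04 -1.e+00] w 0.0148 F [-0.3   2.   -2.04] M [ 0.701 -0.04   0.18 ] q6 -1.803 vmax 0.312
time: 19.0
tool_pos: [0.5273, 0.1257, 0.1524]
orientation: [-0.566, 3.089, 0.001]
contact_force: [-0.2, 2.4, -0.4]
width: 0.0153
t 19.0 tcp [0.5273 0.1257 0.1524] yyaw 110.8 z [ 9.e-04  6.e-04 -1.e+00] w 0.0153 F [-0.2   2.37 -0.36] M [1.045 0.184 0.196] q6 -1.804 vmax 0.01
time: 19.12
tool_pos: [0.5273, 0.1257, 0.1524]
orientation: [-0.51, 3.099, 0.001]
contact_force: [-0.2, 2.3, -1.1]
width: 0.0152
t 19.125 tcp [0.5273 0.1257 0.1524] yyaw 108.7 z [ 9.e-04  5.e-04 -1.e+00] w 0.0152 F [-0.17  2.35 -1.1 ] M [1.078 0.216 0.327] q6 -1.84 vmax 0.305
time: 19.25
tool_pos: [0.5273, 0.1257, 0.1524]
orientation: [-0.509, 3.099, 0.001]
contact_force: [0.4, 2.1, -1.2]
width: 0.015
t 19.25 tcp [0.5273 0.1257 0.1524] yyaw 108.6 z [ 8.e-04  5.e-04 -1.e+00] w 0.015 F [ 0.42  2.15 -1.19] M [1.018 0.136 0.266] q6 -1.841 vmax 0.01
level rot [0.01 0.05 0.  ]
to target tool [ 0.0005 -0.0006  0.0004]
t 19.25 tcp [0.5273 0.1257 0.1524] yyaw 108.6 z [ 0.001  0.    -1.   ] w 0.015 F [ 0.42  2.15 -1.19] M [1.018 0.136 0.266] q6 -1.84
cam in tool [ 0.073 -0.001 -0.092] [ 0.26  0.09 -0.96]
```

View pics/j4.png

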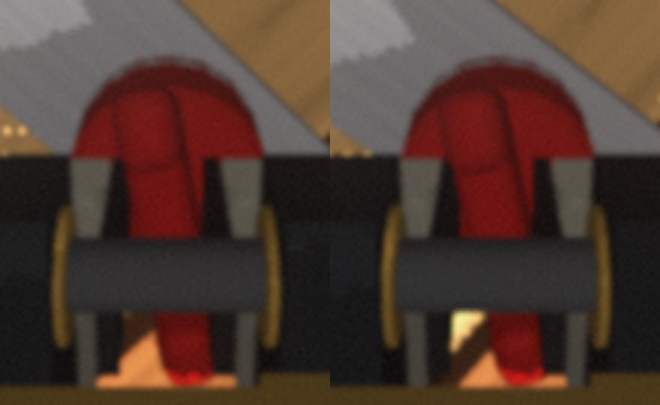

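Torque rose steadily with angle (0.12, 0.19, about 0.27 N·m), so the nut is lightly hand-tight. I'll back the fingers off within the slack, open and lift.

```bash
python3 -m jog '0 0 0 0 0 -4 20;0 0 0 0 0 -4 40;0 0 0 0 0 0 50;0 0 0 0 0 0 50'; python3 st.py |head -1; python3 w.py w19; python3 -m jog '0 0 -0.02 0 0 0 50;0 0 -0.03 0 0 0 50;0 0 -0.04 0 0 0 50;-0.05 0 -0.03 0 0 0 50;-0.05 0 0 0 0 0 50;0 0 0 0 0 0 50'; python3 st.py .527 .125 .22; python3 w.py w20
python3 - <<'E'
from h import *
r=robot.capture("scene");cv2.imwrite("pics/sc9.png",cv2.resize(r["pixels"][130:190,270:340],None,fx=10,fy=10,interpolation=cv2.INTER_CUBIC))
for zu in(.0525,.046): print([np.round(proj(r,[.5268,.1254,zu+z]),1) for z in(0,.031,.057)])
E
```

```text
time: 19.8
tool_pos: [0.5269, 0.124, 0.1525]
orientation: [0.726, -3.056, 0.003]
contact_force: [0.4, -0.1, -0.3]
width: 0.041
t 19.8 tcp [0.5269 0.124  0.1525] yyaw 116.7 z [-5.0e-04 -1.8e-03 -1.0e+00] w 0.041 F [ 0.37 -0.06 -0.29] M [-0.013  0.033  0.   ] q6 -1.7 vmax 0.004
t 19.8 tcp [0.5269 0.124  0.1525] yyaw 116.7 z [-0.001 -0.002 -1.   ] w 0.041 F [ 0.37 -0.06 -0.29] M [-0.013  0.033  0.   ] q6 -1.7
cam in tool [ 0.073 -0.001 -0.092] [ 0.24  0.12 -0.96]
time: 20.6
tool_pos: [0.618, 0.1689, 0.2761]
orientation: [0.716, -3.057, 0.004]
contact_force: [-0.7, 0.3, -1.3]
width: 0.0438
t 20.6 tcp [0.618  0.1689 0.2761] yyaw 116.4 z [-0.0013 -0.0029 -1.    ] w 0.0438 F [-0.66  0.27 -1.26] M [-0.091  0.17   0.051] q6 -1.683 vmax 0.06
level rot [-0.12 -0.14  0.  ]
to target tool [0.1009 0.0012 0.0564]
t 20.6 tcp [0.618  0.1689 0.2761] yyaw 116.4 z [-0.001 -0.003 -1.   ] w 0.0438 F [-0.66  0.27 -1.26] M [-0.091  0.17   0.051] q6 -1.68
cam in tool [ 0.073 -0.001 -0.092] [ 0.24  0.12 -0.96]
[array([162.2, 307.8]), array([155.8, 308.9]), array([150.2, 309.9])]
[array([163.6, 307.6]), array([157.2, 308.7]), array([151.6, 309.7])]
```

View pics/sc9.png

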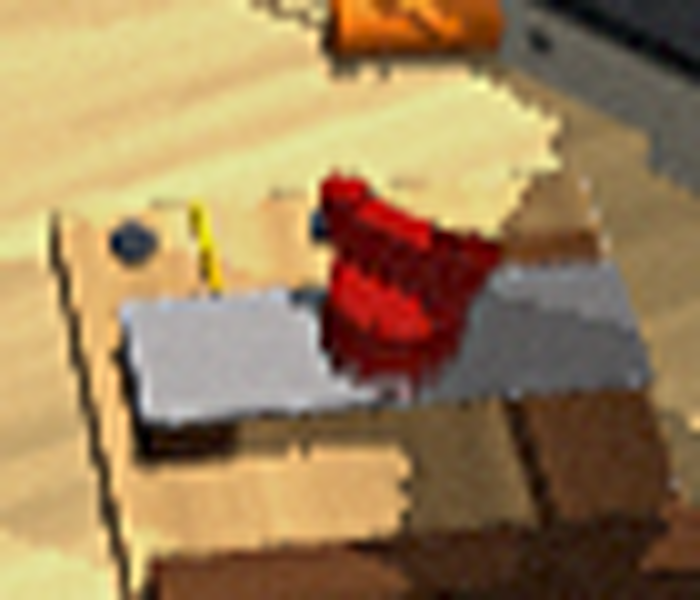

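View pics/w20.png

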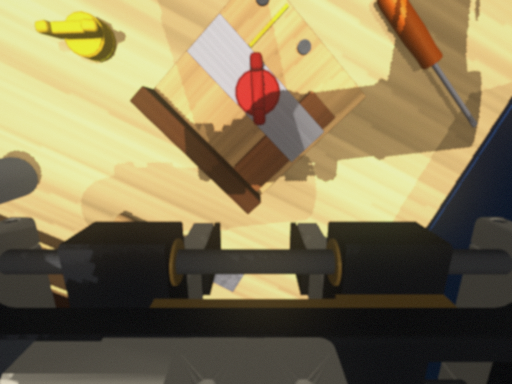

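Run:
```python
from h import *
c=np.load("last.npz")
cv2.imwrite("pics/w20z.png",cv2.resize(c["pixels"][40:135,215:300],None,fx=7,fy=6,interpolation=cv2.INTER_CUBIC))
a=np.radians(27.5);u=np.array([np.cos(a),np.sin(a)]);ctr=np.array([.5268,.1254])
for zu in(.046,.049,.0525):
  f=lambda x,z:np.round((np.array(proj(c,np.r_[ctr+u*x,zu+z]))-[40,215])*[6,7]+[3,3])
  print(zu,"tips",f(.03,.059),f(-.03,.059),"hub edges",f(-.0235,0),f(.0235,0),f(.0235,.031))
```

```text
0.046 tips [484. 307.] [ 62. 299.] hub edges [180. 297.] [446. 302.] [443. 304.]
0.049 tips [484. 307.] [ 57. 299.] hub edges [177. 297.] [446. 303.] [443. 304.]
0.0525 tips [484. 308.] [ 51. 299.] hub edges [174. 297.] [446. 303.] [443. 305.]
```

View pics/w20z.png

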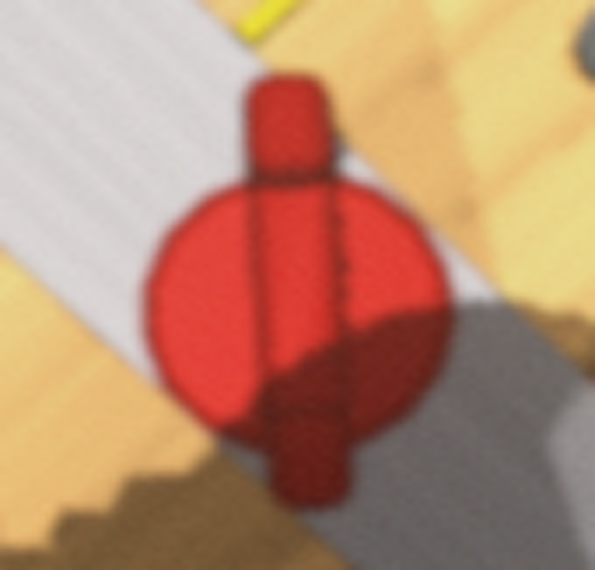

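The nut looks upright and seated. I'll take one settled oblique view to check for a gap under it.

```bash
python3 -m jog '0.02 -0.05 0 0 0 0 50;0.02 -0.05 0 0 0 0 50;0 -0.04 0 0 0 0 50;0 0 0 -10 0 0 50;0 0 0 -10 0 0 50;0 0 0 -10 0 0 50;0 0 0 0 0 0 50;0 0 0 0 0 0 50'; python3 st.py |head -1; python3 w.py w21
```

```text
time: 21.7
tool_pos: [0.6351, 0.0196, 0.2789]
orientation: [0.665, -2.838, -0.779]
contact_force: [0.5, -0.2, 0.2]
width: 0.0442
t 21.7 tcp [0.6351 0.0196 0.2789] yyaw 116.3 z [-0.2301  0.4566 -0.8594] w 0.0442 F [ 0.53 -0.18  0.15] M [-1.532 -0.724  0.072] q6 -1.121 vmax 0.016
t 21.7 tcp [0.6351 0.0196 0.2789] yyaw 116.3 z [-0.23   0.457 -0.859] w 0.0442 F [ 0.53 -0.18  0.15] M [-1.532 -0.724  0.072] q6 -1.12
cam in tool [ 0.073 -0.001 -0.092] [ 0.02  0.56 -0.83]
```

View pics/w21.png

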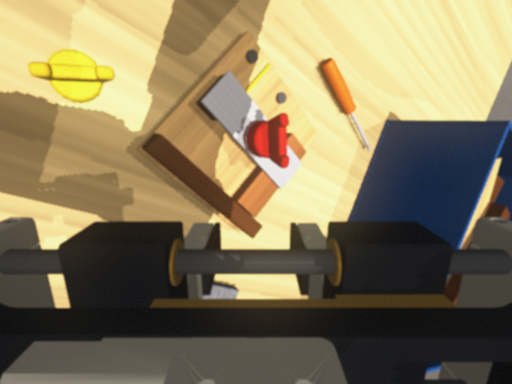

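Run:
```python
from h import *
c=np.load("last.npz")
im=cv2.resize(c["pixels"][95:185,225:315],None,fx=6.5,fy=6.5,interpolation=cv2.INTER_CUBIC)
im2=im.copy()
ctr=np.array([.5268,.1254]);S=lambda p:tuple(int(v) for v in ((proj(c,p)[1]-225+.5)*6.5,(proj(c,p)[0]-95+.5)*6.5))
for zu,col in((.046,(0,255,0)),(.0505,(255,0,0))):
  pts=[S(np.r_[ctr+.0235*np.array([np.cos(t),np.sin(t)]),zu]) for t in np.linspace(0,6.28,60)]
  cv2.polylines(im2,[np.array(pts)],True,col,1)
  a=np.radians(27.5);u=np.array([np.cos(a),np.sin(a)])
  for x in(-.03,.03): cv2.circle(im2,S(np.r_[ctr+u*x,zu+.06]),4,col,1)
cv2.imwrite("pics/w21z.png",im);cv2.imwrite("pics/w21o.png",im2)
```

```text
(no output)
```

View pics/w21z.png

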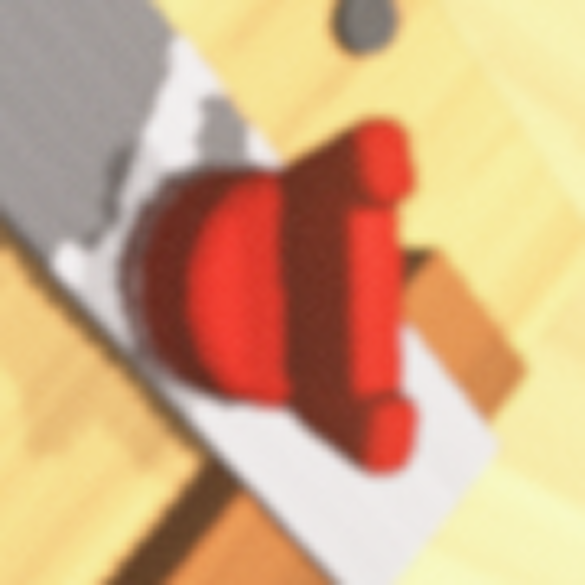

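View pics/w21o.png

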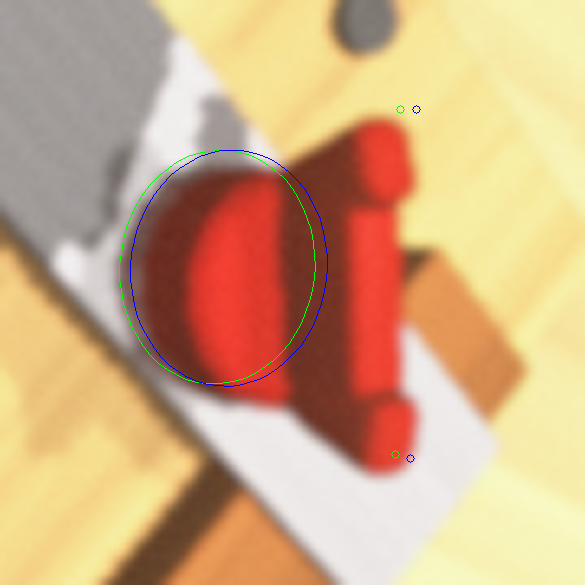

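In the oblique view the hub's lower edge (left edge at crop column 122) matches the "underside on strap" projection, and no gap shows. I'm handing in.

```bash
python3 -c "
from h import *
print(robot.job_done())"
```

```text
the job is handed in; nothing more can be done
None
```

The red wing nut is screwed down on the strap, lightly hand-tight, with the arm well clear of it. I handed the job in at about 22 s of the 72 s allowed. `job_done` gives no verdict, so success is judged only from my own checks.

- **Placing:** I gripped the nut by its web, set it on the stud's land with the wings in line with the strap, then loosened the jaws so they only straddled the web.
- **Turning backward:** At about 73° counter-clockwise the nut first tilted, with one pin over the gap and the other still on the land. About 4° farther it dropped level. Its height in the wrist picture matched the full 9 mm drop.
- **Turning forward:** I turned it clockwise by roughly 120–125° on the nut. The turning moment rose steadily at the end to about 0.27 N·m, with one reading of 0.33. Then I backed the fingers off within their slack, opened them and lifted away.

**Last checks:**
- **Seating:** In an oblique view the nut's lower edge fitted the outline expected for lying on the strap, and no gap showed.
- **Sideways offset:** The nut appeared about 2–3 mm to one side of the stud centre I had measured. The bore clearance and the camera accuracy are each about 2 mm, so I took this as acceptable.
- **Side force:** While tightening, I saw a side force of 2–3 N and a sideways wrist moment of up to about 1.1 N·m. I put this down to the straddling fingers being slightly off centre.
- **Bystanders:** I touched nothing else knowingly. I did not take a final full-bench picture to confirm it.

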